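# Portion sugar buns by weight and park the tray under the pick-up shelf

### The job

Make up a portion of sugar buns: first clear the sugar spoon off the weighing tray and lay it in the blue spoon dish, then put large and small buns from the cooling rack into the tray, lying flat, one after another until the scale's needle comes to rest in the green band. Then, without lifting it up, slide the tray with its buns off the scale and along the board until the pan is wholly under the clear shelf with only the handle sticking out, without bumping the shelf or its posts. Leave the other buns on the rack, and do not disturb the honey jar, the sugar shaker or the big heart pastry.

Things in the scene. Friction and masses are not known exactly. Their poses are not given: they have to be found in the camera images.
- station: white marble serving board, fixed, 30 mm thick, spanning x -130..185, y -225..410 mm of its frame; origin on the table under the centre of the weighing platform, a steel plate 160 (x) x 230 (y) mm, its top 7 mm above the board with the empty tray on it, sinking 1 mm per 41 g (6 mm at most). Around platform, dish and dial the board is flat; the shelf stands over its +y end
- needle (a joint): red needle on the dial. 0 rad = empty tray on the scale (needle points to -x of the station), growing clockwise seen from above by 0.02 rad per gram on the tray; settles in half a second. Without the tray a little below 0. The green band on the face runs from 3.0 to 3.6 rad (150 to 180 g); black ticks every 0.5 rad (25 g)
- dial: the scale's dial, facing up: white face in a steel rim, 84 mm across, 12 mm high, fixed; origin on the board's top under its centre, the needle's pivot
- tray: shallow aluminium tray on the scale, loose, 250 g: pan 140 (x) x 210 (y) x 10 mm high, walls and floor 3 mm, origin under the pan's centre. A wooden handle bar 16 mm wide (x), 16 mm high sticks out along -y to y -207 mm, its underside 14 mm and top 30 mm above the tray's underside. Nearly parallel to the station at the start
- tray_handle (a point): point to grip, mid-section of the handle bar, 80 mm out from the pan's wall (22 mm from the bar's end), 22 mm above the tray's underside. Held here, a gripper stays in front of the shelf when the pan is wholly under it
- shelf_edge (a point): point on the board's top under the middle of the near edge of the clear shelf; axes as the station's (+y goes in under the shelf). The pan (half length 105 mm) is wholly under the shelf when the tray's origin is 105 to 145 mm in along +y
- shelf: clear riser shelf, fixed, origin as shelf_edge: plate x -130..130, y 0..250 mm, underside 80 mm and top 88 mm above the board, cartons on it up to 110 mm, on four steel posts 12 mm thick at x +-115, y 15 and 235 mm
- spoon: brass sugar spoon, 45 g, lying in the tray at the start. Origin on its underside; handle a bar 10 mm wide and 9 mm high along its x from -70 to 40 mm; bowl 38 mm across, 10 mm high, centred at x 55 mm. Balances at about x 9 mm; grip the handle near x 5 mm
- dish: blue ceramic spoon dish on the board beside the dial, fixed, 76 (x) x 180 (y) x 8 mm high, walls and floor 3 mm, origin under its centre (on the board's top). The spoon lies along its y
- rack: wire cooling rack, fixed, 210 (x) x 250 (y) mm, buns stand on it 30 mm above the table; an edge wire stands 7 mm higher all round. Origin on the table under its centre
- honey: bystander: amber honey jar with brass cap, 58 mm across, 85 mm high, origin under its centre
- shaker: bystander: steel sugar shaker, 54 mm across, 100 mm high, origin under its centre
- heart: bystander: big heart-shaped pastry, about 110 mm across and 28 mm high, origin on its underside
- bun0: large round sugar bun with a dark swirl on top, 46 mm across, 26 mm high (flank upright up to 19 mm), 34 to 46 g and each different, origin under its centre; bun0 to bun2 are large, 2 or 3 of them are there, any other is absent
- bun1: a large bun like bun0
- bun2: a large bun like bun0
- bun3: small round sugar bun, same look, 38 mm across, 21 mm high (flank upright up to 16 mm), 17 to 23 g and each different, origin under its centre; bun3 to bun8 are small, 5 or 6 of them are there, any other is absent
- bun4: a small bun like bun3
- bun5: a small bun like bun3
- bun6: a small bun like bun3
- bun7: a small bun like bun3
- bun8: a small bun like bun3

How it is judged:
By the outcome, as a careful person would: the job done as asked, in the order asked, and still so for the second after the job is handed in, with the robot touching nothing.
Of bun0, bun1, bun2 only 2 to 3 are there at a start; the rules pass over those that are not, and their reading is None.
Of bun3, bun4, bun5, bun6, bun7, bun8 only 5 to 6 are there at a start; the rules pass over those that are not, and their reading is None.
At some moment in a run one of bun0, bun1, bun2, bun3, bun4, bun5, bun6, bun7, bun8 may be knocked a few centimetres aside while the robot is not near it.
It also fails if it takes over 210 s, if anything falls off the work surface, if the arm or the gripper's body presses on something with over 40 N, if the wrist force passes 120 N, or if a joint passes its speed limit or range.

### The arm

A 6-joint arm with a two-finger parallel gripper is mounted at the origin on the work surface. World frame = base frame: x ahead of the robot, y to its left, z up, the work surface at z = 0. Lengths are in m, angles in rad, forces in N, time in s.
With the tool pointing down it reaches from about 0.25 to 0.725 m from the base axis. Payload 9.7 kg.
Tool frame: the origin (TCP) lies on the centre line of the jaws, within the pads' length; the fingertips stand ctrl.nose_length ahead of it and the grasp point (between the pads) lies 8 mm behind it (ctrl.nose_length is the distance from the TCP to the fingertips, in m); z points along the fingers, y is the line along which they close (so a half turn about z gives the same grasp; the last joint's range is limited). The gripper opens to 85 mm and grips with 20 to 120 N. Pads are 22 mm wide; open, the fingers measure 114 mm over their backs; the gripper's body (76 mm by 85 mm) begins 54 mm behind the grasp point. The pads swing forward as they close: fully open they stand 13 mm farther back than shut.
Start: joints at [-1.21, 0.087, 0.176, 1.66, 0, 1.571], TCP at [0.194, -0.515, 0.242] pointing down, gripper open.
Joint ranges: [-3.13, 3.13], [-0.85, 1.81], [-1.15, 1.24], [-2.2, 2.28], [-1.44, 1.52], [-3.14, 3.14]. Speed limits (rad/s): [2.22, 2.22, 2.57, 3.14, 3.14, 3.14].

### API

Orientations are given as [roll, pitch, yaw] about the fixed x, y, z axes, in that order (R = Rz(yaw) Ry(pitch) Rx(roll)).
In Python, from workcell import telemetry, vision, ctrl gives the robot as it stands.
- The arm moves only by the tool send_rows, never from a script. Its argument "deltas" is a list of rows, each a list of 4 numbers: the shift along the tool's x, y, z in mm, then the turn about the tool's z in rad. A call has 1 to 8 rows; each row is the pose to reach, as a shift and turn from the pose commanded when the call began, along the tool's axes at that moment; what a row does not reach only later rows make up. A row lasts 1/12 s, in which the tool goes at most 41.7 mm and 7.16 degrees, less where a joint would pass 70% of its speed; a pose out of reach is approached as far as the arm can. A call with a gripper value outside its range is refused whole. "fingers" is the closure, from 0 (fully open) to 1 (shut), set as the call begins (left out, the last holds). The fingers move at their own pace and stop on an object; "grip_force" is the grip in N (left out, the last holds). Time passes only in rows, so rows that repeat a pose let the fingers close. It gives the time, the measured TCP pose, the force, the opening and the grip force at its end, in the units of the state.
- telemetry.get_state(): the state, without advancing time (a new reading comes with each control period).
- vision.capture(name): name is "scene" or "side" or "wrist"; returns a dict with "color" (420x560x3 uint8, blue, green, red), "range_z" (420x560 float32, m along the optical axis (not along the pixel's ray), 0 where there is no reading), "mtx" (3x3 intrinsics, pixels), "position" and "rotation" of the camera in the world. Camera axes: x right, y down, z forward; pixel columns grow to the right and rows downward; lengths in m; the calibration is good to about 2 mm. A picture is of the moment at which its call begins.
- ctrl.sign_off(): hands the job in; it is judged then, once.
The state is a dict: "clock": time; "qpos": joint angles; "joint_velocities": joint speeds; "tau": joint torques, N m; "tcp_pos": TCP position; "eef_rot": TCP orientation; "contact_force": force on the tool from outside, world axes, zero at the start; "wrist_torque": the same for the moment, N m; "gripper_width": finger opening in m; "finger_force": force on a finger pad.
Only numpy, scipy, OpenCV 4.12 (cv2) and the standard library are available. Lean on these libraries where they do the work, as an engineer would, in place of code of your own. Each camera call takes 0.05 s, during which the arm holds its last target. There are 200 camera calls.

## Working session

There is one attempt and no reset: what is moved stays moved. The work goes in short steps, Python scripts to look and compute and a tool call to move; the robot and the scene stay as the last step left them, time stands still between calls to the robot, and variables do not carry over. Pictures are saved under pics/ and viewed, at most 14 in all, crops included, and the job is handed in when it is done.

Besides the shell and the picture viewer there is one more tool, called after ">>>" as name(argument=value, ...), one argument or row to a line, values as JSON. send_rows: Moves the arm, as the interface text tells. Its arguments: {"type":"object","properties":{"deltas":{"type":"array","items":{"type":"array","items":{"type":"number"}}},"fingers":{"type":"number"},"grip_force":{"type":"number"}},"required":["deltas"]}

```bash
ls; mkdir -p pics
python3 - <<'E'
from workcell import telemetry, vision, ctrl
import cv2
print(telemetry.get_state(), ctrl.nose_length)
for n in ("scene","side"):
    c=vision.capture(n); cv2.imwrite(f"pics/{n}0.png",c["color"]); print(n,c["mtx"],c["position"],c["rotation"])
E
```

```text
pics
{'clock': 0.0, 'qpos': array([-1.20999961e+00,  8.74478515e-02,  1.75141621e-01,  1.65982680e+00,
       -1.23134607e-05,  1.57079962e+00]), 'joint_velocities': array([ 0.00022029, -0.00058819, -0.00107352, -0.00156242,  0.00066882,
        0.00090955]), 'tau': array([-2.25265967e-04, -5.20381773e+01,  4.64811873e+01,  1.60020887e-02,
        4.16513842e-05,  3.33622729e-06]), 'tcp_pos': array([ 0.19407851, -0.51438001,  0.24159364]), 'eef_rot': array([-3.14025595e+00,  1.23178493e-05,  3.60793442e-01]), 'contact_force': array([1.10467048, 0.01034239, 0.19415743]), 'wrist_torque': array([ 5.83913899e-05, -2.96770725e-03,  3.69699064e-03]), 'finger_force': 0.0, 'gripper_width': 0.08507503827058233} 0.011
scene [[491.70013238   0.         277.04281386]
 [  0.         491.70013238 200.41738889]
 [  0.           0.           1.        ]] [ 1.3084475  -0.22315645  0.90592032] [-2.4090486  -0.00573241  1.42812852]
side [[483.02051147   0.         284.1065097 ]
 [  0.         483.02051147 210.16291371]
 [  0.           0.           1.        ]] [ 0.50145826 -1.01737415  0.65981954] [-2.14160702 -0.02065995 -0.08289043]
```

View pics/scene0.png

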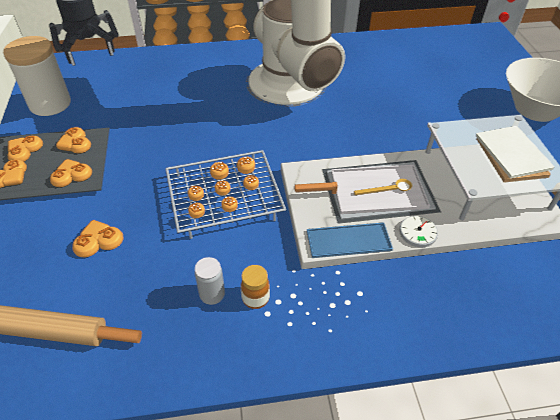

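View pics/side0.png

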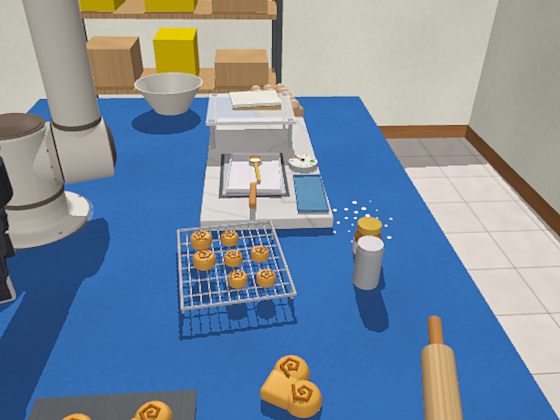

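The scene camera looks back at the robot, so image right is +y. It shows 7 buns on the rack at px (219,170), (247,164), (251,182), (222,187), (196,191), (196,210) and (230,204). The two nearest the robot look large. The tray handle is at about (317,187), the spoon runs (357,191)→(403,185), the dish is at (348,240), the dial at (418,231), and the shelf is on the right. The side view agrees.

```bash
cat > h.py <<'E'
from workcell import telemetry, vision, ctrl
import cv2, numpy as np
from scipy.spatial.transform import Rotation as R
def cam(n):
    c=vision.capture(n); c["R"]=R.from_euler("xyz",c["rotation"]).as_matrix(); return c
def plane(c,uv,z):
    uv=np.atleast_2d(np.asarray(uv,float)); d=np.c_[uv,np.ones(len(uv))]@np.linalg.inv(c["mtx"]).T@c["R"].T
    p=np.asarray(c["position"]); return p+d*((z-p[2])/d[:,2])[:,None]
def cloud(c):
    h,w=c["range_z"].shape; v,u=np.mgrid[:h,:w]
    d=np.stack([u,v,np.ones_like(u)],-1)@np.linalg.inv(c["mtx"]).T*c["range_z"][...,None]
    return d@c["R"].T+c["position"]
def pose():
    s=telemetry.get_state(); return s["tcp_pos"],R.from_euler("xyz",s["eef_rot"]).as_matrix(),s
def move(target,yaw=None):
    """tool-axis deltas (mm) and turn to a world target, tool down; yaw of tool x axis"""
    p,M,s=pose(); d=M.T@(np.asarray(target)-p)*1e3
    y=np.arctan2(M[1,0],M[0,0]); t=None
    if yaw is not None:
        t=-((yaw-y+np.pi/2)%np.pi-np.pi/2)
    return d.round(1),t
def blobs(c,mask,amin=30):
    n,l,st,ce=cv2.connectedComponentsWithStats(mask.astype(np.uint8)); 
    return [(st[i,4],ce[i].round(1),l==i) for i in range(1,n) if st[i,4]>=amin]
E
python3 - <<'E'
from h import *
np.set_printoptions(precision=3,suppress=True)
c=cam("scene"); P=cloud(c)
pts={"st--":(284,163,.03),"st+-":(303,265,.03),"handle":(317,187,.067),"spoonbowl":(403,185,.045),"spoonend":(357,191,.045),"dish":(348,240,.033),"dial":(419,228,.042),"honey":(255,275,.08),"shaker":(208,267,.1),"shelfcorner+-":(473,191,.118),"shelf--":(431,121,.118)}
for k,(u,v,z) in pts.items(): print(k,plane(c,(u,v),z)[0],P[v,u])
hsv=cv2.cvtColor(c["color"],cv2.COLOR_BGR2HSV)
m=(hsv[...,0]<22)&(hsv[...,1]>120)&(hsv[...,2]>120)
for a,ce,l in blobs(c,m,60): 
    q=P[l]; print(a,ce,np.median(q,0),q[:,2].max())
E
```

```text
st-- [ 0.404 -0.07   0.03 ] [ 0.403 -0.07   0.029]
st+- [ 0.721 -0.078  0.03 ] [ 0.712 -0.075  0.016]
handle [ 0.533 -0.012  0.067] [ 0.532 -0.012  0.066]
spoonbowl [0.535 0.202 0.045] [0.535 0.202 0.045]
spoonend [0.539 0.086 0.045] [0.541 0.086 0.047]
dish [0.671 0.033 0.033] [0.669 0.034 0.03 ]
dial [0.667 0.197 0.042] [0.671 0.195 0.048]
honey [ 0.765 -0.185  0.08 ] [ 0.767 -0.185  0.083]
shaker [ 0.747 -0.275  0.1  ] [ 0.746 -0.275  0.099]
shelfcorner+- [0.639 0.313 0.118] [0.64  0.312 0.12 ]
shelf-- [0.394 0.306 0.118] [ 0.253  0.388 -0.003]
62 [155.8   1.3] [-0.728 -0.435 -0.066] -0.05297502025760825
699 [235.   21.7] [-0.868 -0.105 -0.246] 0.9059203206001278
705 [198.8  24.2] [-0.868 -0.272 -0.246] 0.9059203206001278
717 [164.3  26.4] [-0.868 -0.429 -0.246] 0.9059203206001278
74 [503.7  16.4] [-0.756  1.184 -0.256] -0.2363768568005531
602 [ 73.8 140.8] [ 0.257 -0.611  0.039] 0.9059203206001278
1191 [ 18.1 159.1] [ 0.295 -0.742  0.039] 0.9059203206001278
227 [245.7 165.2] [ 0.421 -0.17   0.051] 0.9059203206001278
753 [ 69.8 172.9] [ 0.377 -0.608  0.039] 0.9059203206001278
233 [219.2 170.5] [ 0.431 -0.236  0.051] 0.9059203206001278
92 [527.8 176.1] [0.621 0.448 0.128] 0.13140786111802927
160 [250.8 182.3] [ 0.479 -0.163  0.048] 0.9059203206001278
162 [222.2 187.8] [ 0.487 -0.233  0.047] 0.9059203206001278
294 [316.2 186.5] [ 0.528 -0.012  0.063] 0.9059203206001278
183 [375.9 189.3] [0.541 0.132 0.046] 0.9059203206001278
169 [195.5 193.1] [ 0.496 -0.297  0.048] 0.9059203206001278
169 [229.1 204.3] [ 0.543 -0.222  0.048] 0.9059203206001278
184 [196.3 210.2] [ 0.55  -0.297  0.048] 0.9059203206001278
1181 [ 96.5 238.7] [ 0.584 -0.528  0.022] 0.9059203206001278
663 [255.5 280.2] [ 0.778 -0.185  0.083] 0.9059203206001278
120 [ 50.5 312.1] [ 0.772 -0.589  0.046] 0.05116995865300178
541 [118.2 333.8] [ 0.832 -0.456  0.036] 0.9059203206001278
```

```bash
python3 -c "
from h import *
print(move([.53,.09,.30],1.58))"
```

```text
(array([ 527.6, -447. ,  -57.8]), np.float64(-1.2192119676031892))
```

>>> send_rows(
  deltas=[
    [30,-25,-20,-0.1],
    [60,-50,-40,-0.2],
    [90,-75,-58,-0.3],
    [120,-100,-58,-0.4],
    [150,-126,-58,-0.5],
    [180,-152,-58,-0.6],
    [210,-178,-58,-0.7],
    [240,-203,-58,-0.8],
  ],
  fingers=0,
)

```text
clock: 0.82
tcp_pos: [0.3473, -0.238, 0.3003]
eef_rot: [3.141, 0.0, 1.165]
contact_force: [1.0, -0.4, -0.4]
gripper_width: 0.0855
finger_force: 0.0
```

```bash
python3 -c "
from h import *
print(move([.53,.09,.30],1.58),telemetry.get_state()['clock'])"
```

```text
(array([3.735e+02, 3.850e+01, 3.000e-01]), np.float64(-0.41451607341793517)) 0.8167
```

>>> send_rows(
  deltas=[
    [40,4,0,-0.1],
    [80,8,0,-0.2],
    [120,12,0,-0.3],
    [160,16,0,-0.415],
    [200,20,0,-0.415],
    [240,24,0,-0.415],
    [280,28,0,-0.415],
    [315,32,0,-0.415],
  ],
)

```text
clock: 1.48
tcp_pos: [0.5026, 0.0387, 0.3]
eef_rot: [-3.142, -0.0, 1.577]
contact_force: [0.7, -0.5, 0.0]
gripper_width: 0.0854
finger_force: 0.0
```

>>> send_rows(
  deltas=[
    [30,-7,0,0],
    [58,-15,0,0],
    [58,-15,0,0],
    [58,-15,0,0],
  ],
)

```text
clock: 1.82
tcp_pos: [0.4864, 0.0954, 0.3]
eef_rot: [-3.141, 0.0, 1.579]
contact_force: [-0.4, -0.4, 0.6]
gripper_width: 0.0856
finger_force: 0.0
```

Run:
```python
from h import *
np.set_printoptions(precision=3,suppress=True)
print(pose()[0],telemetry.get_state()['clock'])
c=cam("wrist"); cv2.imwrite("pics/w1.png",c["color"]); print(c["position"],c["rotation"])
np.savez("w1.npz",**{k:c[k] for k in("color","range_z","mtx","position","R")})
```

```text
[0.486 0.095 0.3  ] 1.8167
[0.487 0.18  0.432] [ 2.807 -0.002  0.007]
```

View pics/w1.png

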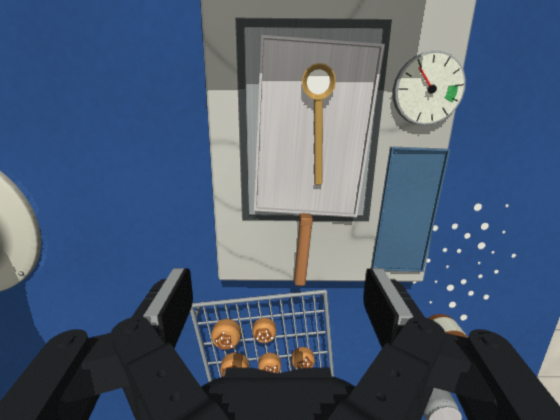

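The wrist view is right = +x and up = +y. Spoon bowl is at (318,81) with the handle down to (319,183), and the tray handle runs (306,215)→(300,283). The dish spans (375..447,148..273), the dial is at (431,89), and the rack is at the bottom.

Run:
```python
from h import *
np.set_printoptions(precision=4,suppress=True)
c=dict(np.load("w1.npz")); P=cloud(c); hsv=cv2.cvtColor(c["color"],cv2.COLOR_BGR2HSV); H,S,V=cv2.split(hsv)
for n,(u,v) in dict(sp=(319,150),h=(303,250),dish=(415,210),pan=(280,120)).items(): print(n,hsv[v,u],P[v,u])
def rect(mask,z,box):
    m=np.zeros_like(mask); x0,x1,y0,y1=box; m[y0:y1,x0:x1]=mask[y0:y1,x0:x1]
    b=max(blobs(c,m),key=lambda t:t[0]); v,u=np.nonzero(b[2]); q=plane(c,np.c_[u,v],z)[:,:2]
    r=cv2.minAreaRect((q*1e3).astype(np.float32)); print(r,"zmed",np.median(P[b[2]][:,2])); return b
rect((H<25)&(S>110)&(V>60),.0435+.0045+.002,(290,345,55,195))   # spoon
rect((H<25)&(S>110)&(V>60),.067,(285,325,205,295)) # handle
rect((H>90)&(H<112)&(S>80)&(V>60)&(V<170),.035,(365,455,140,280)) # dish
cs=[(263,36),(383,44),(359,216),(256,213)]
pc=plane(c,cs,.047); print("pan corners",pc)
print("board corners",plane(c,[(218,285),(425,281),(202,1)],.03))
print("dial",plane(c,[(431,89)],.042))
for y in (1,20,60,81,120,160): print(y,P[y,250],P[y,215],P[y,318])
```

```text
sp [ 19 143 170] [0.5399 0.1236 0.0468]
h [ 13 143 166] [ 0.5226 -0.0067  0.0665]
dish [103 114 130] [0.6796 0.0397 0.034 ]
pan [ 15  11 191] [0.4904 0.1592 0.0399]
((543.6216430664062, 152.3067626953125), (37.98246383666992, 141.0063018798828), 9.688697814941406) zmed 0.0478870176672514
((522.5856323242188, -7.1926727294921875), (104.64948272705078, 17.1363468170166), 87.98574829101562) zmed 0.06575109271793117
((680.0111694335938, 25.38439178466797), (121.9850082397461, 210.23855590820312), 8.186822891235352) zmed 0.033233968419314336
pan corners [[0.4704 0.2501 0.047 ]
 [0.606  0.2431 0.047 ]
 [0.5987 0.0351 0.047 ]
 [0.4591 0.0385 0.047 ]]
board corners [[ 0.3976 -0.0861  0.03  ]
 [ 0.715  -0.0769  0.03  ]
 [ 0.4008  0.2877  0.03  ]]
dial [[0.6709 0.1964 0.042 ]]
1 [0.4551 0.2884 0.0291] [0.4155 0.2879 0.0296] [0.5323 0.2889 0.0296]
20 [0.4549 0.269  0.0318] [0.4144 0.2691 0.0297] [0.533  0.2696 0.0317]
60 [0.4542 0.227  0.0348] [0.412  0.2272 0.0304] [0.5343 0.2271 0.0389]
81 [0.4538 0.2039 0.0363] [0.4106 0.204  0.0305] [0.5349 0.2041 0.0438]
120 [0.4528 0.1587 0.0356] [0.4076 0.158  0.0293] [0.5365 0.16   0.0484]
160 [0.4517 0.1084 0.0362] [0.4046 0.1069 0.0297] [0.539  0.1112 0.0482]
```

Run:
```python
from h import *
np.set_printoptions(precision=4,suppress=True)
c=dict(np.load("w1.npz")); P=cloud(c); hsv=cv2.cvtColor(c["color"],cv2.COLOR_BGR2HSV); H,S,V=cv2.split(hsv)
m=(H<25)&(S>110)&(V>60)
for v in range(110,185,12):
    u=np.nonzero(m[v,295:345])[0]+295; print(v,u.min(),u.max(),plane(c,[(u.mean(),v)],.048)[0])
b=m[60:104,295:345]; v,u=np.nonzero(b); print("bowl",plane(c,[((u.min()+u.max())/2+295,(v.min()+v.max())/2+60)],.05), v.min()+60,v.max()+60)
print("dish",plane(c,[(389,148),(447,149),(431,273),(374,270)],.038))
for v in range(220,284,12):
    u=np.nonzero(m[v,285:325])[0]+285; print(v,u.min(),u.max(),plane(c,[(u.mean(),v)],.067)[0])
z=P[...,2]
for u in (240,260,380,420):
    col=z[240:300,u]; k=np.nonzero(col<.015)[0][0]+240; print("board edge",u,k,P[k-2,u],P[k,u])
for v in (100,150,200,250):
    r=z[v,150:300]; k=np.nonzero(r>.02)[0][0]+150; print("left",v,k,P[v,k])
```

```text
110 315 321 [0.536  0.1715 0.048 ]
122 315 321 [0.5367 0.1576 0.048 ]
134 315 321 [0.5374 0.1433 0.048 ]
146 315 321 [0.5382 0.1287 0.048 ]
158 315 321 [0.5389 0.1137 0.048 ]
170 315 321 [0.5397 0.0982 0.048 ]
182 315 321 [0.5405 0.0824 0.048 ]
bowl [[0.5348 0.201  0.05  ]] 64 103
dish [[ 0.631   0.1255  0.038 ]
 [ 0.706   0.1247  0.038 ]
 [ 0.7171 -0.058   0.038 ]
 [ 0.6317 -0.0535  0.038 ]]
220 300 312 [0.525  0.0367 0.067 ]
232 299 310 [0.5236 0.0198 0.067 ]
244 298 308 [0.5223 0.0024 0.067 ]
256 297 307 [ 0.5215 -0.0154  0.067 ]
268 296 306 [ 0.5208 -0.0338  0.067 ]
280 295 305 [ 0.52   -0.0528  0.067 ]
board edge 240 280 [ 0.4316 -0.0743  0.0288] [ 0.4274 -0.097  -0.0012]
board edge 260 280 [ 0.4623 -0.0731  0.0302] [ 0.4604 -0.0964 -0.0007]Traceback (most recent call last):
  File "<stdin>", line 13, in <module>
IndexError: index 0 is out of bounds for axis 0 with size 0
```

>>> send_rows(
  deltas=[
    [28,25,40,-0.042],
    [56.6,51.5,80,-0.042],
    [56.6,51.5,120,-0.042],
    [56.6,51.5,160,-0.042],
    [56.6,51.5,195,-0.042],
    [56.6,51.5,215,-0.042],
    [56.6,51.5,215,-0.042],
  ],
  fingers=0.6,
)

```text
clock: 2.45
tcp_pos: [0.5346, 0.1488, 0.078]
eef_rot: [-3.131, 0.003, 1.616]
contact_force: [-1.5, -0.5, -0.4]
gripper_width: 0.0339
finger_force: 0.0
```

Run:
```python
from h import *
np.set_printoptions(precision=4,suppress=True)
print(move([.537,.152,.053],1.621))
c=cam("wrist"); cv2.imwrite("pics/w2.png",c["color"])
```

```text
(array([ 3.1,  2.8, 25. ]), np.float64(-0.004731393262755068))
```

View pics/w2.png

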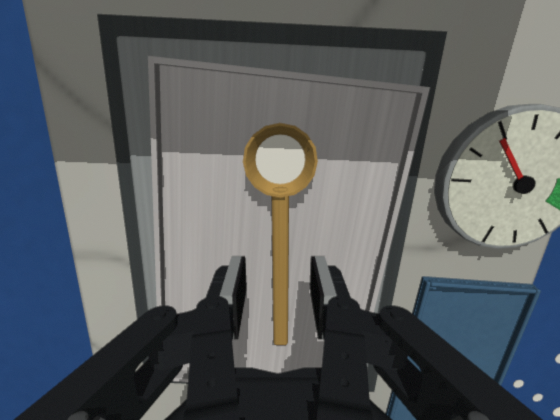

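The spoon handle at (281,270) is centred between the fingers at 237 and 320. I'll descend and grip.

>>> send_rows(
  deltas=[
    [0,0,15,0],
    [0,0,28,0],
    [0,0,32,0],
    [0,0,32,0],
  ],
)

```text
clock: 2.83
tcp_pos: [0.538, 0.1506, 0.0537]
eef_rot: [-3.142, 0.0, 1.617]
contact_force: [-0.6, 0.3, 1.2]
gripper_width: 0.034
finger_force: 0.0
```

>>> send_rows(
  deltas=[
    [0,0,0,0],
    [0,0,0,0],
    [0,0,0,0],
    [0,0,0,0],
  ],
  fingers=1,
  grip_force=40,
)

```text
clock: 3.17
tcp_pos: [0.5383, 0.1511, 0.0541]
eef_rot: [3.14, -0.0, 1.618]
contact_force: [-0.6, 0.4, 0.8]
gripper_width: 0.0081
finger_force: 40.6
```

>>> send_rows(
  deltas=[
    [0,0,-20,0],
    [0,0,-50,0],
    [0,0,-70,0],
    [0,0,-70,0],
  ],
)

```text
clock: 3.5
tcp_pos: [0.5397, 0.1516, 0.1283]
eef_rot: [3.135, -0.002, 1.618]
contact_force: [0.3, 0.6, -0.5]
gripper_width: 0.0083
finger_force: 40.5
```

Run:
```python
from h import *
np.set_printoptions(precision=4,suppress=True)
print(move([.671,.038,.10],1.58))
c=cam("wrist"); cv2.imwrite("pics/w3.png",c["color"])
```

```text
(array([-119.7,  125.6,   28.9]), np.float64(0.03788998127713139))
```

View pics/w3.png

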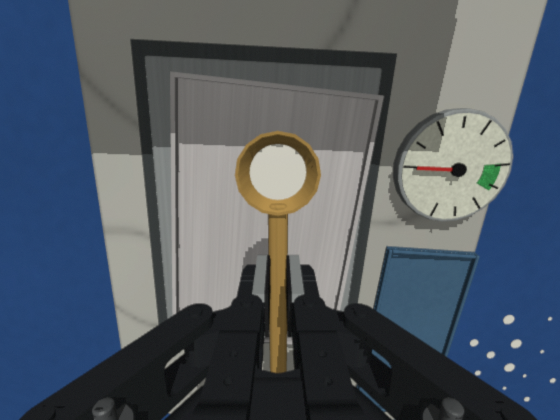

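>>> send_rows(
  deltas=[
    [-30,31,0,0.05],
    [-60,63,0,0.05],
    [-90,94,0,0.05],
    [-120,125.5,0,0.05],
    [-120,125.5,40,0.05],
    [-120,125.5,60,0.05],
    [-120,125.5,60,0.05],
    [-120,125.5,60,0.05],
  ],
)

```text
clock: 4.22
tcp_pos: [0.6675, 0.0369, 0.0613]
eef_rot: [-3.137, 0.0, 1.568]
contact_force: [0.2, -0.5, 1.2]
gripper_width: 0.0081
finger_force: 40.5
```

Run:
```python
from h import *
np.set_printoptions(precision=4,suppress=True)
print(move([.671,.037,.048],1.56))
c=cam("wrist"); cv2.imwrite("pics/w4.png",c["color"])
```

```text
(array([ 0.1,  3.6, 13.3]), np.float64(0.007688196719942475))
```

View pics/w4.png

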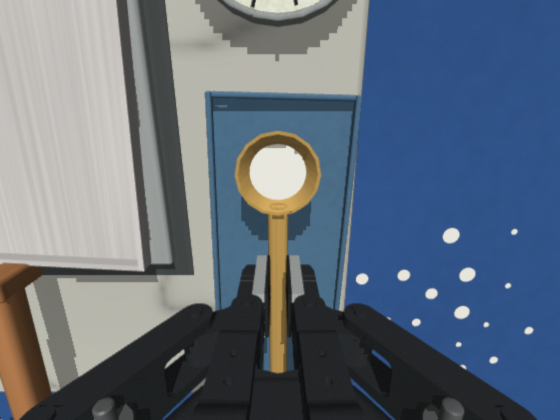

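The spoon sits over the dish, with its bowl at (278,172) between the rims at 212 and 355. I'll lower it and release.

>>> send_rows(
  deltas=[
    [0,2,6,0.01],
    [0,2,11,0.01],
    [0,2,13,0.01],
    [0,2,13,0.01],
  ],
)

```text
clock: 4.6
tcp_pos: [0.6707, 0.0373, 0.0503]
eef_rot: [3.142, 0.0, 1.558]
contact_force: [-0.7, 1.1, -0.3]
gripper_width: 0.0078
finger_force: 40.5
```

>>> send_rows(
  deltas=[
    [0,0,0,0],
    [0,0,0,0],
    [0,0,0,0],
  ],
  fingers=0.7,
)

```text
clock: 4.85
tcp_pos: [0.671, 0.0371, 0.0507]
eef_rot: [3.141, -0.0, 1.558]
contact_force: [1.4, 0.3, 0.1]
gripper_width: 0.0255
finger_force: 0.0
```

>>> send_rows(
  deltas=[
    [0,0,-40,0],
    [0,0,-80,0],
    [0,0,-120,0],
    [-40,0,-150,0],
    [-80,-10,-190,0],
    [-120,-30,-230,0],
    [-150,-50,-230,0],
    [-150,-60,-230,0],
  ],
)

```text
clock: 5.52
tcp_pos: [0.609, -0.1143, 0.2823]
eef_rot: [3.139, 0.001, 1.558]
contact_force: [-0.4, -1.0, -0.2]
gripper_width: 0.0256
finger_force: 0.0
```

Run:
```python
from h import *
np.set_printoptions(precision=4,suppress=True)
print(move([.487,-.32,.30],1.57))
```

```text
(array([-207.3, -119.2,  -17.9]), np.float64(-0.01248517562444329))
```

>>> send_rows(
  deltas=[
    [-35,-20,-15,0],
    [-70,-40,-15,0],
    [-105,-60,-15,0],
    [-140,-80,-15,0],
    [-175,-100,-15,0],
    [-205,-119,-15,0],
    [-205,-119,-15,0],
    [-205,-119,-15,0],
  ],
  fingers=0,
)

```text
clock: 6.18
tcp_pos: [0.4862, -0.3172, 0.2956]
eef_rot: [3.141, 0.0, 1.554]
contact_force: [-0.0, 0.5, 0.2]
gripper_width: 0.0853
finger_force: 0.0
```

```bash
cat >> h.py <<'E'
def buns(c,box=None):
    """orange blobs seen from above: circle fit on the flank-top plane"""
    H,S,V=cv2.split(cv2.cvtColor(c["color"],cv2.COLOR_BGR2HSV)); P=cloud(c); out=[]
    m=((H<24)&(S>100)&(V>50)).astype(np.uint8); m=cv2.morphologyEx(m,cv2.MORPH_CLOSE,np.ones((7,7)))
    for a,ce,l in blobs(c,m,300):
        q=P[l]; z=np.percentile(q[:,2],97)
        v,u=np.nonzero(l); w=plane(c,np.c_[u,v],z-.009)[:,:2]
        (cx,cy),r=cv2.minEnclosingCircle((w*1e3).astype(np.float32))
        out.append((ce,np.round([cx,cy,2*r],1),round(float(z),4),np.round(2e3*np.sqrt(len(w)and cv2.contourArea(cv2.convexHull((w*1e3).astype(np.float32)))/np.pi)/1e3,1)))
    return out
E
python3 - <<'E'
from h import *
np.set_printoptions(precision=4,suppress=True)
c=cam("wrist"); cv2.imwrite("pics/w5.png",c["color"]); print(pose()[0],c["position"],pose()[2]["clock"])
for b in buns(c): print(b)
c=cam("scene"); cv2.imwrite("pics/s5.png",cv2.resize(c["color"][120:260,140:450],None,fx=2.5,fy=2.5))
E
```

```text
[ 0.487  -0.3161  0.2956] [ 0.4885 -0.2326  0.4274] 6.2333
(array([257.7,  35.7]), array([ 468.4, -162.7,   37.9]), 0.0536, np.float64(36.6))
(array([203.9,  42.5]), array([ 408.9, -169.2,   47.2]), 0.0578, np.float64(45.2))
(array([529.6,  52.3]), array([ 754. , -191.4,   74.4]), 0.0868, np.float64(61.7))
(array([313. ,  89.9]), array([ 531.2, -219.8,   36.8]), 0.0539, np.float64(35.9))
(array([218.2, 106.1]), array([ 419.3, -235.9,   45.9]), 0.0579, np.float64(44.6))
(array([266.7, 101.8]), array([ 476.4, -232.3,   36.9]), 0.0538, np.float64(36.1))
(array([275.1, 155.7]), array([ 485.3, -296.3,   37.7]), 0.0537, np.float64(36.5))
(array([318.4, 155.3]), array([ 539.3, -296.9,   38. ]), 0.0538, np.float64(36.6))
(array([489.1, 291.1]), array([ 795.1, -495.3,  182.1]), 0.0551, np.float64(113.2))
(array([330.6, 294. ]), array([ 574.4, -520. ,  115.3]), 0.0295, np.float64(95.3))
(array([204.7, 344.9]), array([ 369.9, -599.9,  108.2]), 0.0462, np.float64(90.0))
(array([436.2, 403. ]), array([ 748.6, -727.8,   76.2]), 0.0556, np.float64(51.5))
```

View pics/w5.png

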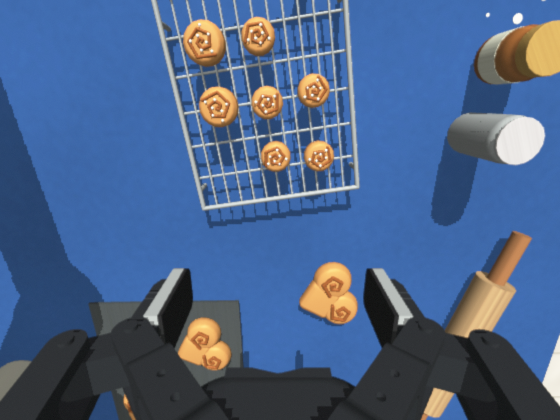

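View pics/s5.png

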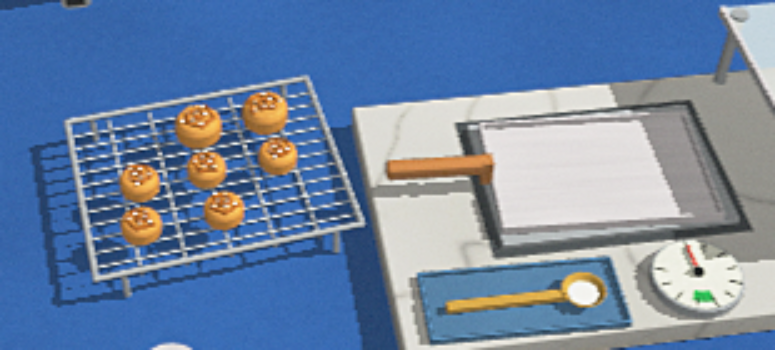

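All 7 buns are found: 2 large (45 mm, top 58 mm) and 5 small (37 mm, top 54 mm). The spoon lies in the dish and the needle points to -x, so it reads 0. Next I'll find finger directions for picking.

```bash
cat >> h.py <<'E'
def rack(c):
    return [(p[:2]/1e3,.023 if z>.0558 else .019) for ce,p,z,d in buns(c) if 33<d<50 and .045<z<.065 and p[1]>-400 and p[1]<-80]
def best(bs,i,extra=.008):
    """yaw of tool x (closing dir = yaw-90deg) with the most finger clearance to other buns"""
    b,r=bs[i]; res=[]
    for k in range(-8,9):
        a=np.pi/2+k*np.pi/18; cd=np.array([np.sin(a),-np.cos(a)]); t=np.array([cd[1],-cd[0]]); cl=1
        for s in(-1,1):
            for j,(q,rq) in enumerate(bs):
                if j!=i:
                    d=q-b; x=d@cd*s; y=abs(d@t); dx=max(r-x,0,x-(r+extra+.0155)); cl=min(cl,np.hypot(dx,max(0,y-.012))-rq)
        res.append((round(cl*1e3,1),round(a,2)))
    m=max(x[0] for x in res); return min((x for x in res if x[0]>=min(m,6)),key=lambda x:abs(x[1]-1.57))
def needle():
    c=cam("scene"); u0,v0=395,205; im=c["color"][v0:250,u0:445].astype(int); B,G,Rr=im[...,0],im[...,1],im[...,2]
    v,u=np.nonzero((Rr>120)&(Rr-G>60)&(Rr-B>60)); 
    if len(u)<4: return None
    p=plane(c,np.c_[u+u0,v+v0],.042)[:,:2]-[.6705,.1962]; f=p[np.argsort(-np.hypot(*p.T))[:max(3,len(p)//3)]].mean(0)
    return len(u),(p*1e3).mean(0).round(1),round(float((np.pi-np.arctan2(f[1],f[0])-.015)%(2*np.pi)),2)
E
python3 - <<'E'
from h import *
c=cam("wrist"); bs=rack(c)
for i in range(len(bs)): print(bs[i],best(bs,i))
print("needle",needle()); print(move([.419,-.236,.10]))
E
```

```text
(array([ 0.4685, -0.1626]), 0.019) (np.float64(8.4), 0.87)
(array([ 0.4087, -0.1691]), 0.023) (np.float64(9.6), 0.87)
(array([ 0.5312, -0.2199]), 0.019) (np.float64(7.3), 1.05)
(array([ 0.4192, -0.2358]), 0.023) (np.float64(8.3), 0.87)
(array([ 0.4763, -0.2324]), 0.019) (np.float64(6.6), 0.7)
(array([ 0.4853, -0.2966]), 0.019) (np.float64(10.7), 2.44)
(array([ 0.5397, -0.2967]), 0.019) (np.float64(10.7), 2.44)
needle (9, array([-22. ,   0.9]), 0.01)
(array([ 77.9, -69.9, 195.3]), None)
```

>>> send_rows(
  deltas=[
    [26,-23,20,0.11],
    [52,-46,50,0.22],
    [78,-70,80,0.33],
    [78,-70,115,0.44],
    [78,-70,150,0.56],
    [78,-70,180,0.684],
    [78,-70,195,0.684],
    [78,-70,195,0.684],
  ],
  fingers=0.27,
)

```text
clock: 7.05
tcp_pos: [0.417, -0.2347, 0.0967]
eef_rot: [-3.136, 0.001, 0.876]
contact_force: [0.9, 0.3, 0.0]
gripper_width: 0.0624
finger_force: 0.0
```

Run:
```python
from h import *
print(move([.4192,-.2358,.041],.87))
c=cam("wrist"); cv2.imwrite("pics/w6.png",c["color"])
for b in buns(c)[:8]: print(b)
```

```text
(array([ 0.6,  2.7, 55.7]), np.float64(0.005811348835091268))
(array([262.7,  95.5]), array([ 467.9, -161.9,   37.3]), 0.0538, np.float64(36.7))
(array([410.8, 102.8]), array([ 530.5, -218.6,   40.4]), 0.0538, np.float64(38.3))
(array([195. , 170.3]), array([ 409. , -168.1,   47.5]), 0.0579, np.float64(45.8))
(array([345.9, 178.3]), array([ 476.1, -231.1,   39.7]), 0.0536, np.float64(37.9))
(array([486.4, 192.3]), array([ 539.2, -294.5,   45.6]), 0.0538, np.float64(41.1))
(array([278.9, 237.6]), array([ 419. , -234.1,   49.4]), 0.0579, np.float64(46.8))
(array([412.1, 241.6]), array([ 485.2, -294.5,   44.4]), 0.0536, np.float64(40.5))
```

View pics/w6.png

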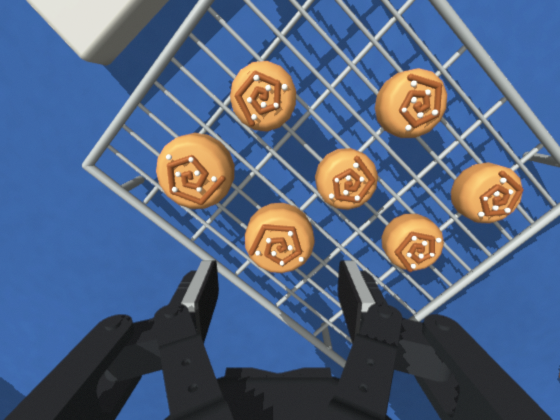

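Bun L2 is at (279,238), centred between the fingers at 210 and 350. The left finger comes close to the rack's edge wire, so I'll check that.

Run:
```python
from h import *
c=cam("wrist"); e=plane(c,[(90,163),(250,285)],.037)[:,:2]; print(e.round(4))
d=(e[1]-e[0])/np.linalg.norm(e[1]-e[0]); n=np.array([-d[1],d[0]])
for b in ([.419,-.235],[.409,-.169]):
    for a in (.87,1.05,1.22,1.57,.5,.3,0.,-.3):
        cd=np.array([np.sin(a),-np.cos(a)]); print(a,[round(abs((np.array(b)+s*.0455*cd-e[0])@n)*1e3,1) for s in(-1,1)], round(float((np.array(b)-e[0])@n)*1e3,1))
```

```text
[[ 0.357  -0.1213]
 [ 0.3757 -0.2554]]
0.87 [np.float64(15.3), np.float64(76.1)] 45.7
1.05 [np.float64(9.7), np.float64(81.7)] 45.7
1.22 [np.float64(5.5), np.float64(85.9)] 45.7
1.57 [np.float64(0.6), np.float64(90.8)] 45.7
0.5 [np.float64(29.6), np.float64(61.8)] 45.7
0.3 [np.float64(38.4), np.float64(53.0)] 45.7
0.0 [np.float64(52.0), np.float64(39.4)] 45.7
-0.3 [np.float64(65.0), np.float64(26.4)] 45.7
0.87 [np.float64(14.5), np.float64(75.3)] 44.9
1.05 [np.float64(8.9), np.float64(80.9)] 44.9
1.22 [np.float64(4.7), np.float64(85.1)] 44.9
1.57 [np.float64(0.2), np.float64(90.0)] 44.9
0.5 [np.float64(28.8), np.float64(61.0)] 44.9
0.3 [np.float64(37.6), np.float64(52.2)] 44.9
0.0 [np.float64(51.2), np.float64(38.6)] 44.9
-0.3 [np.float64(64.2), np.float64(25.6)] 44.9
```

>>> send_rows(
  deltas=[
    [0,0,20,0],
    [0,0,40,0],
    [0,0,54,0],
    [0,0,59,0],
    [0,0,59,0],
  ],
)

```text
clock: 7.57
tcp_pos: [0.4187, -0.2366, 0.0418]
eef_rot: [3.141, -0.0, 0.875]
contact_force: [0.2, 0.0, 0.5]
gripper_width: 0.0622
finger_force: 0.0
```

>>> send_rows(
  deltas=[
    [0,0,0,0],
    [0,0,0,0],
    [0,0,0,0],
    [0,0,0,0],
  ],
  fingers=1,
  grip_force=20,
)

```text
clock: 7.9
tcp_pos: [0.4193, -0.2372, 0.0431]
eef_rot: [3.139, -0.001, 0.874]
contact_force: [-0.3, 1.4, 7.4]
gripper_width: 0.0452
finger_force: 20.8
```

>>> send_rows(
  deltas=[
    [0,0,-20,0],
    [0,0,-60,0],
    [0,0,-100,0],
    [0,0,-100,0],
  ],
)

```text
clock: 8.23
tcp_pos: [0.4208, -0.2381, 0.1497]
eef_rot: [3.131, -0.002, 0.874]
contact_force: [1.7, -1.7, 0.7]
gripper_width: 0.0455
finger_force: 21.0
```

```bash
cat >> h.py <<'E'
T=np.array([.534,.142]); TY=-.04
def spot(x,y): return T+R.from_euler("z",TY).as_matrix()[:2,:2]@np.array([x,y])/1e3
E
python3 - <<'E'
from h import *
print(pose()[0],spot(-18,-78)); print(move([*spot(-18,-78),.14],1.53))
c=cam("wrist"); cv2.imwrite("pics/w7.png",c["color"])
E
```

```text
[ 0.42081119 -0.23814536  0.14970193] [0.51289523 0.0647822 ]
(array([ 291.4, -123.9,    9. ]), np.float64(-0.6561036528976891))
```

>>> send_rows(
  deltas=[
    [36,-15,0,-0.1],
    [72,-31,0,-0.2],
    [109,-46,0,-0.3],
    [145,-62,0,-0.4],
    [182,-77,0,-0.5],
    [218,-93,0,-0.6],
    [255,-108,0,-0.656],
    [291,-124,0,-0.656],
  ],
)

```text
clock: 8.95
tcp_pos: [0.5102, 0.068, 0.1411]
eef_rot: [3.141, 0.0, 1.534]
contact_force: [0.7, -0.9, -0.6]
gripper_width: 0.0454
finger_force: 21.0
```

>>> send_rows(
  deltas=[
    [0,0,10,0],
    [0,0,40,0],
    [0,0,60,0],
    [0,0,70,0],
    [0,0,70,0],
  ],
)

```text
clock: 9.37
tcp_pos: [0.5085, 0.0657, 0.0687]
eef_rot: [-3.137, 0.001, 1.53]
contact_force: [-0.2, 0.2, -0.6]
gripper_width: 0.0452
finger_force: 21.0
```

Run:
```python
from h import *
print(pose()[0],move([*spot(-18,-78),.053],1.53))
c=cam("wrist"); cv2.imwrite("pics/w8.png",c["color"])
```

```text
[0.50845038 0.06565332 0.06869934] (array([-0.7,  4.5, 15.7]), np.float64(-0.0002771010791431383))
```

View pics/w8.png

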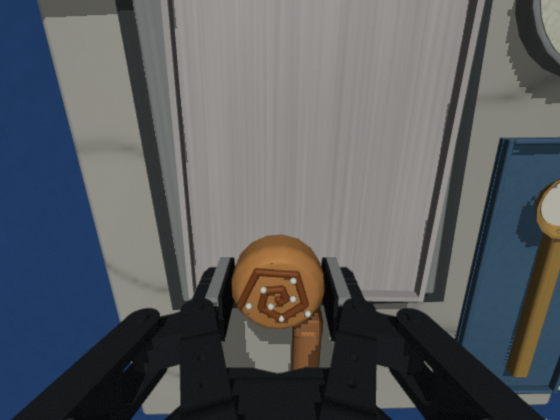

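The bun is held flat over the pan's near end, with its edge close to the near wall at (300,298). I'll shift 5 mm inward and lower it.

>>> send_rows(
  deltas=[
    [5,4,8,0],
    [5,4,14,0],
    [5,4,17,0],
    [5,4,17,0],
  ],
)

```text
clock: 9.75
tcp_pos: [0.5141, 0.0708, 0.0538]
eef_rot: [-3.141, 0.0, 1.53]
contact_force: [-0.3, 0.4, -0.7]
gripper_width: 0.0454
finger_force: 21.0
```

>>> send_rows(
  deltas=[
    [0,0,0,0],
    [0,0,0,0],
    [0,0,0,0],
  ],
  fingers=0.36,
)

```text
clock: 10.0
tcp_pos: [0.5144, 0.0708, 0.0547]
eef_rot: [3.141, -0.0, 1.53]
contact_force: [0.5, -0.6, -0.1]
gripper_width: 0.0545
finger_force: 0.0
```

>>> send_rows(
  deltas=[
    [0,0,-20,0],
    [0,0,-60,0],
    [-40,-10,-100,0],
    [-80,-20,-130,0],
    [-120,-30,-150,0],
    [-160,-40,-165,0],
    [-200,-50,-165,0],
    [-240,-55,-165,0],
  ],
)

```text
clock: 10.67
tcp_pos: [0.4547, -0.1419, 0.2198]
eef_rot: [3.138, 0.001, 1.531]
contact_force: [1.0, 0.6, -0.2]
gripper_width: 0.0545
finger_force: 0.0
```

Run:
```python
from h import *
print("needle",needle(),pose()[2]["clock"]); c=cam("wrist"); bs=rack(c)
for i in range(len(bs)): print(bs[i],best(bs,i))
print(pose()[0],move([.409,-.169,.12],.87))
```

```text
needle (12, array([-14.4,  13.9]), 0.8) 10.7167
(array([ 0.4681, -0.1607]), 0.019) (np.float64(7.3), 0.87)
(array([ 0.4087, -0.1661]), 0.023) (np.float64(11.3), 0.87)
(array([ 0.5301, -0.218 ]), 0.019) (np.float64(6.1), 1.05)
(array([ 0.4766, -0.2299]), 0.019) (np.float64(6.1), 1.05)
(array([ 0.4854, -0.2938]), 0.019) (np.float64(33.9), 1.57)
[ 0.45412725 -0.14514235  0.21865893] (array([-25.8, -44.2,  98.6]), np.float64(0.6537816266794855))
```

>>> send_rows(
  deltas=[
    [-12,-22,10,0.11],
    [-24,-44,30,0.22],
    [-24,-44,60,0.33],
    [-24,-44,90,0.44],
    [-24,-44,118,0.56],
    [-24,-44,118,0.654],
    [-24,-44,118,0.654],
    [-24,-44,118,0.654],
  ],
  fingers=0.27,
)

```text
clock: 11.43
tcp_pos: [0.4105, -0.1624, 0.0998]
eef_rot: [3.141, -0.0, 0.879]
contact_force: [0.7, 0.5, -0.2]
gripper_width: 0.0625
finger_force: 0.0
```

Run:
```python
from h import *
c=cam("wrist")
for b in rack(c): print(b)
print(pose()[0],move([.409,-.168,.043],.87))
```

```text
(array([ 0.4681, -0.1607]), 0.019)
(array([ 0.5305, -0.2171]), 0.019)
(array([ 0.4085, -0.1656]), 0.023)
(array([ 0.4759, -0.2298]), 0.019)
(array([ 0.5377, -0.2939]), 0.019)
(array([ 0.4841, -0.2932]), 0.019)
[ 0.41080201 -0.16254998  0.10026376] (array([-5.4,  2. , 57.3]), np.float64(0.009540597180043964))
```

>>> send_rows(
  deltas=[
    [-4,1,20,0],
    [-4,1,40,0],
    [-4,1,54,0],
    [-4,1,57,0],
    [-4,1,57,0],
  ],
)

```text
clock: 11.9
tcp_pos: [0.4085, -0.1662, 0.0425]
eef_rot: [-3.141, 0.0, 0.878]
contact_force: [0.1, -0.2, -0.0]
gripper_width: 0.0627
finger_force: 0.0
```

>>> send_rows(
  deltas=[
    [0,0,0,0],
    [0,0,0,0],
    [0,0,0,0],
    [0,0,0,0],
  ],
  fingers=1,
)

```text
clock: 12.23
tcp_pos: [0.4093, -0.1666, 0.0439]
eef_rot: [3.139, -0.001, 0.876]
contact_force: [-0.8, 0.2, 7.0]
gripper_width: 0.0455
finger_force: 21.0
```

>>> send_rows(
  deltas=[
    [0,0,-20,0],
    [0,0,-60,0],
    [0,0,-100,0],
    [0,0,-100,0],
  ],
)

```text
clock: 12.57
tcp_pos: [0.411, -0.1673, 0.1502]
eef_rot: [3.132, -0.003, 0.876]
contact_force: [0.5, -0.6, 0.1]
gripper_width: 0.0453
finger_force: 21.0
```

Run:
```python
from h import *
print(pose()[0],spot(18,74)); print(move([*spot(18,74),.14],1.53))
```

```text
[ 0.41101099 -0.16734349  0.15023225] [0.55494481 0.215221  ]
(array([ 386. , -134.4,   10.1]), np.float64(-0.653860994620886))
```

>>> send_rows(
  deltas=[
    [38,-13,0,-0.1],
    [76,-26,0,-0.2],
    [114,-39,0,-0.3],
    [152,-53,0,-0.4],
    [190,-66,0,-0.5],
    [228,-79,0,-0.6],
    [266,-93,0,-0.656],
    [304,-106,0,-0.656],
  ],
)

```text
clock: 13.23
tcp_pos: [0.5222, 0.1374, 0.143]
eef_rot: [3.14, -0.0, 1.536]
contact_force: [0.6, -0.4, -0.6]
gripper_width: 0.0453
finger_force: 20.9
```

Run:
```python
from h import *
print(pose()[0],move([*spot(18,74),.053],1.53))
```

```text
[0.52218169 0.13736039 0.14296236] (array([78.9, 29.9, 90. ]), np.float64(0.006177345846327231))
```

>>> send_rows(
  deltas=[
    [38,14,0,0.006],
    [76,28,20,0.006],
    [76,28,50,0.006],
    [76,28,75,0.006],
    [76,28,80,0.006],
    [76,28,80,0.006],
  ],
)

```text
clock: 13.73
tcp_pos: [0.5516, 0.2096, 0.0608]
eef_rot: [-3.138, 0.001, 1.526]
contact_force: [-0.7, -1.2, 0.3]
gripper_width: 0.0451
finger_force: 20.9
```

Run:
```python
from h import *
print(pose()[0],move([*spot(18,74),.053],1.53))
c=cam("wrist"); cv2.imwrite("pics/w9.png",c["color"])
```

```text
[0.55156313 0.20958757 0.06079295] (array([5.8, 3.2, 7.8]), np.float64(-0.003862888578601842))
```

View pics/w9.png

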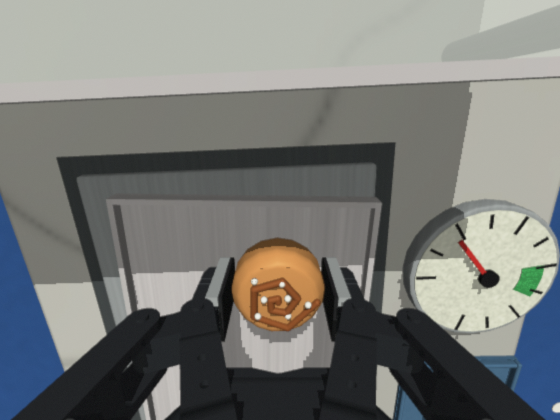

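The bun is held between the pads with about 14 mm to the right-hand wall at (370,250). The shelf's front edge shows at the top, v 75–103. I'll lower and release.

>>> send_rows(
  deltas=[
    [4,1,4,0],
    [4,1,8,0],
    [4,1,8.5,0],
    [4,1,8.5,0],
  ],
)

```text
clock: 14.12
tcp_pos: [0.5541, 0.2138, 0.0544]
eef_rot: [3.141, -0.0, 1.526]
contact_force: [0.2, -0.5, -0.9]
gripper_width: 0.045
finger_force: 20.9
```

>>> send_rows(
  deltas=[
    [0,0,0,0],
    [0,0,0,0],
    [0,0,0,0],
  ],
  fingers=0.38,
)

```text
clock: 14.37
tcp_pos: [0.554, 0.2139, 0.0541]
eef_rot: [3.141, -0.0, 1.526]
contact_force: [-0.1, -0.8, -0.9]
gripper_width: 0.0529
finger_force: 0.0
```

>>> send_rows(
  deltas=[
    [0,0,-20,0],
    [0,0,-55,0],
    [0,0,-90,0],
    [-30,-5,-115,0],
    [-70,-10,-115,0],
    [-110,-10,-115,0],
    [-150,-10,-115,0],
    [-190,-12,-115,0],
  ],
)

```text
clock: 15.03
tcp_pos: [0.5331, 0.0231, 0.1692]
eef_rot: [3.141, -0.0, 1.526]
contact_force: [0.2, -0.6, -0.3]
gripper_width: 0.053
finger_force: 0.0
```

>>> send_rows(
  deltas=[
    [-40,-12,-12,0],
    [-80,-24,-25,0],
    [-120,-36,-40,0],
    [-160,-40,-50,0],
    [-200,-44,-60,0],
    [-240,-46,-70,0],
    [-280,-48,-70,0],
    [-310,-50,-70,0],
  ],
  fingers=0.38,
)

```text
clock: 15.7
tcp_pos: [0.4689, -0.2857, 0.24]
eef_rot: [3.14, 0.001, 1.525]
contact_force: [0.4, 1.0, -0.4]
gripper_width: 0.0532
finger_force: 0.0
```

Run:
```python
from h import *
print("needle",needle(),pose()[2]["clock"]); c=cam("wrist"); bs=rack(c)
for i in range(len(bs)): print(bs[i],best(bs,i))
print(pose()[0])
```

```text
needle (11, array([-1.4, 19.1]), 1.55) 15.75
(array([ 0.4684, -0.1623]), 0.019) (np.float64(30.7), 1.57)
(array([ 0.5309, -0.2198]), 0.019) (np.float64(6.9), 1.05)
(array([ 0.4761, -0.2319]), 0.019) (np.float64(6.9), 1.05)
(array([ 0.5391, -0.2961]), 0.019) (np.float64(11.0), 2.44)
(array([ 0.4843, -0.2961]), 0.019) (np.float64(11.0), 2.44)
[ 0.46841749 -0.28701105  0.2384261 ]
```

The needle reads 1.55, about 78 g. The smalls will go in two columns with the fingers closing along y, so I'll look for pick yaws near 0.

```bash
sed -i 's/def best(bs,i,extra=.008)/def best(bs,i,extra=.008,pref=0.)/; s/range(-8,9)/range(-14,5)/; s/abs(x\[1\]-1.57)/abs(x[1]-pref)/' h.py
python3 - <<'E'
from h import *
c=cam("wrist"); bs=rack(c)
for i in range(len(bs)): print(bs[i],best(bs,i), move([*bs[i][0],.10],best(bs,i)[1]))
for s in ((42,-60),(42,-2),(-42,60),(-42,2)): print(s,spot(*s).round(4))
E
```

```text
(array([ 0.4683, -0.1621]), 0.019) (np.float64(8.5), 0.0) (array([122.7,  -6.4, 138.5]), np.float64(1.5220204330573102))
(array([ 0.5311, -0.2195]), 0.019) (np.float64(15.2), 0.0) (array([ 68.4,  59.2, 138.5]), np.float64(1.5220204330573102))
(array([ 0.4761, -0.2321]), 0.019) (np.float64(9.5), -0.52) (array([ 53.1,   4.8, 138.5]), np.float64(-1.0995722205324832))
(array([ 0.4845, -0.2959]), 0.019) (np.float64(9.5), -0.52) (array([-10.2,  16.3, 138.5]), np.float64(-1.0995722205324832))
(array([ 0.5396, -0.2962]), 0.019) (np.float64(15.2), 0.0) (array([ -7.8,  71.4, 138.4]), np.float64(1.5220204330573102))
(42, -60) [0.5736 0.0804]
(42, -2) [0.5759 0.1383]
(-42, 60) [0.4944 0.2036]
(-42, 2) [0.4921 0.1457]
```

>>> send_rows(
  deltas=[
    [30,26,0,0.12],
    [60,52,0,0.24],
    [68,59,0,0.36],
    [68,59,20,0.48],
    [68,59,40,0.6],
    [68,59,60,0.72],
    [68,59,80,0.84],
    [68,59,100,0.96],
  ],
  fingers=0.37,
)

```text
clock: 16.52
tcp_pos: [0.5315, -0.2161, 0.1381]
eef_rot: [3.142, -0.0, 0.561]
contact_force: [-0.8, 0.5, 0.4]
gripper_width: 0.0538
finger_force: 0.0
```

>>> send_rows(
  deltas=[
    [0,0,10,0.12],
    [0,0,25,0.24],
    [0,0,38,0.36],
    [0,0,38,0.48],
    [0,0,38,0.562],
    [0,0,38,0.562],
    [0,0,38,0.562],
  ],
)

```text
clock: 17.1
tcp_pos: [0.5315, -0.2167, 0.101]
eef_rot: [-3.142, -0.0, 0.008]
contact_force: [-0.2, -0.2, 0.2]
gripper_width: 0.0538
finger_force: 0.0
```

Run:
```python
from h import *
c=cam("wrist")
for b in rack(c): print(b)
print(pose()[0],move([.531,-.2193,.043],0.))
```

```text
(array([ 0.542 , -0.2962]), 0.019)
(array([ 0.5329, -0.2195]), 0.019)
(array([ 0.4791, -0.2318]), 0.019)
[ 0.53159628 -0.21684348  0.10110799] (array([-0.6,  2.4, 58.1]), np.float64(0.007799509783584568))
```

>>> send_rows(
  deltas=[
    [0,2,20,0],
    [0,2,40,0],
    [0,2,54,0],
    [0,2,59,0],
    [0,2,59,0],
  ],
)

```text
clock: 17.57
tcp_pos: [0.5308, -0.219, 0.0407]
eef_rot: [-3.141, 0.002, 0.006]
contact_force: [-0.3, 0.0, 0.2]
gripper_width: 0.0539
finger_force: 0.0
```

>>> send_rows(
  deltas=[
    [0,0,0,0],
    [0,0,0,0],
    [0,0,0,0],
    [0,0,0,0],
  ],
  fingers=1,
)

```text
clock: 17.9
tcp_pos: [0.532, -0.2198, 0.043]
eef_rot: [3.141, -0.002, 0.004]
contact_force: [-0.9, 0.1, 4.1]
gripper_width: 0.0373
finger_force: 20.4
```

>>> send_rows(
  deltas=[
    [0,0,-20,0],
    [0,0,-60,0],
    [0,0,-90,0],
    [0,0,-90,0],
  ],
)

```text
clock: 18.23
tcp_pos: [0.5337, -0.2205, 0.1391]
eef_rot: [3.138, -0.009, 0.004]
contact_force: [0.6, -0.5, 0.4]
gripper_width: 0.0376
finger_force: 20.2
```

Run:
```python
from h import *
print(pose()[0],move([*spot(42,-60),.13],-.04))
```

```text
[ 0.53372374 -0.22053492  0.13914734] (array([  41. , -300.8,    8.4]), np.float64(0.043982148788537234))
```

>>> send_rows(
  deltas=[
    [5,-37,0,0.04],
    [10,-75,0,0.04],
    [16,-112,0,0.04],
    [21,-150,0,0.04],
    [26,-188,0,0.04],
    [31,-225,0,0.04],
    [37,-263,0,0.04],
    [42,-301,0,0.04],
  ],
)

```text
clock: 18.9
tcp_pos: [0.5707, 0.0177, 0.1321]
eef_rot: [-3.116, -0.0, 0.02]
contact_force: [0.2, -0.0, -0.4]
gripper_width: 0.0374
finger_force: 20.3
```

>>> send_rows(
  deltas=[
    [0,0,0,0],
    [0,0,30,0],
    [0,0,55,0],
    [0,0,65,0],
    [0,0,65,0],
  ],
)

```text
clock: 19.32
tcp_pos: [0.5686, 0.0155, 0.0641]
eef_rot: [-3.116, 0.005, 0.016]
contact_force: [-0.3, -0.7, -0.7]
gripper_width: 0.037
finger_force: 20.3
```

Run:
```python
from h import *
print(pose()[0],move([*spot(42,-60),.052],-.04))
c=cam("wrist"); cv2.imwrite("pics/w10.png",c["color"])
```

```text
[0.56856877 0.01550032 0.06414713] (array([  6.1, -64.5,  13.7]), np.float64(0.056177183738004954))
```

View pics/w10.png

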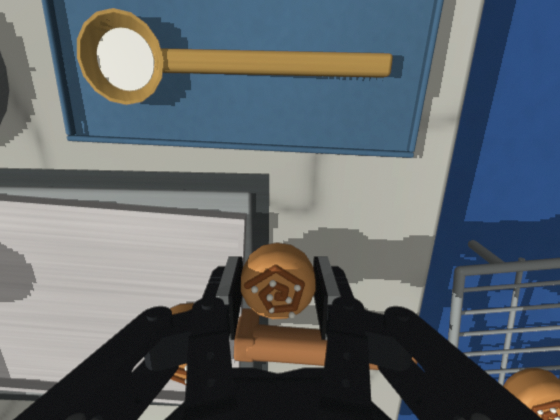

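Motion stopped 65 mm short in y with a slight tilt, so the bun is just outside the pan's near wall, with no contact. I'll check the joints.

Run:
```python
from h import *
s=pose()[2]; print(s["qpos"].round(3),s["eef_rot"],s["contact_force"],s["tau"].round(2))
```

```text
[ 0.015  0.141 -0.106  1.327  0.025  3.141] [-3.11636873e+00  2.78434789e-03  1.64001471e-02] [ 0.74690006 -0.38137985  0.39776253] [ 4.000e-02 -5.328e+01  4.410e+01 -3.500e-01  8.000e-02 -0.000e+00]
```

>>> send_rows(
  deltas=[
    [0,0,-20,0],
    [0,0,-35,0],
    [0,0,-35,0],
    [0,0,-35,0],
  ],
)

```text
clock: 19.7
tcp_pos: [0.5714, 0.0154, 0.1041]
eef_rot: [-3.116, -0.003, 0.017]
contact_force: [0.2, -0.3, -0.8]
gripper_width: 0.0371
finger_force: 20.3
```

Run:
```python
from h import *
s=pose()[2]; print(s["tcp_pos"],s["qpos"].round(3),s["eef_rot"])
```

```text
[0.57144812 0.0154434  0.10413377] [ 0.015  0.127 -0.048  1.393  0.025  3.139] [-3.11623762 -0.00322755  0.01742444]
```

Joint 6 is at its limit, because yaw = q1 − q6 + π. I'll turn half a revolution the other way, to yaw π−0.04.

>>> send_rows(
  deltas=[
    [0,0,-25,-0.12],
    [0,0,-25,-0.24],
    [0,0,-25,-0.36],
    [0,0,-25,-0.48],
    [0,0,-25,-0.6],
    [0,0,-25,-0.72],
    [0,0,-25,-0.84],
    [0,0,-25,-0.96],
  ],
)

```text
clock: 20.37
tcp_pos: [0.5701, 0.0151, 0.1265]
eef_rot: [-3.126, -0.02, 0.984]
contact_force: [0.0, 0.8, -0.0]
gripper_width: 0.0373
finger_force: 20.3
```

>>> send_rows(
  deltas=[
    [0,0,0,-0.12],
    [0,0,0,-0.24],
    [0,0,0,-0.36],
    [0,0,0,-0.48],
    [0,0,0,-0.6],
    [0,0,0,-0.72],
    [0,0,0,-0.84],
    [0,0,0,-0.96],
  ],
)

```text
clock: 21.03
tcp_pos: [0.5701, 0.0151, 0.1265]
eef_rot: [3.134, -0.024, 1.944]
contact_force: [-0.1, -0.4, 0.2]
gripper_width: 0.0373
finger_force: 20.3
```

>>> send_rows(
  deltas=[
    [0,0,0,-0.12],
    [0,0,0,-0.24],
    [0,0,0,-0.36],
    [0,0,0,-0.48],
    [0,0,0,-0.6],
    [0,0,0,-0.72],
    [0,0,0,-0.84],
    [0,0,0,-0.96],
  ],
)

```text
clock: 21.7
tcp_pos: [0.5701, 0.0151, 0.1265]
eef_rot: [3.117, -0.007, 2.904]
contact_force: [-0.5, -0.6, -0.0]
gripper_width: 0.0372
finger_force: 20.3
```

Run:
```python
from h import *
s=pose()[2]; print(s["tcp_pos"],s["qpos"].round(3),s["eef_rot"],s["gripper_width"])
print(move([*spot(42,-60),.13],3.1))
```

```text
[0.57013484 0.01506971 0.1265023 ] [ 0.014  0.123 -0.008  1.44   0.025  0.252] [ 3.11726756 -0.00739021  2.90392068] 0.03717079202260939
(array([12.1, 64.3, -1.8]), np.float64(-0.19607931866661144))
```

>>> send_rows(
  deltas=[
    [6,32,0,-0.1],
    [12,64,0,-0.196],
    [12,64,0,-0.196],
    [12,64,30,-0.196],
    [12,64,55,-0.196],
    [12,64,62,-0.196],
    [12,64,62,-0.196],
  ],
)

```text
clock: 22.28
tcp_pos: [0.5724, 0.0815, 0.0641]
eef_rot: [3.117, -0.007, 3.094]
contact_force: [-0.3, 0.7, -0.3]
gripper_width: 0.0368
finger_force: 20.4
```

Run:
```python
from h import *
p,M,s=pose(); print(p,s["eef_rot"],M[:,2].round(4)); print(move([*spot(42,-60),.053],3.1))
```

```text
[0.5724206  0.08147042 0.064109  ] [ 3.11711161 -0.00663549  3.09390633] [-0.0055  0.0248 -0.9997]
(array([-1.3, -1.3, 11.1]), np.float64(-0.006093674732228216))
```

>>> send_rows(
  deltas=[
    [-1,-1,6,0],
    [-1,-1,11,0],
    [-1,-1,12.5,0],
    [-1,-1,12.5,0],
  ],
)

```text
clock: 22.62
tcp_pos: [0.5753, 0.081, 0.0545]
eef_rot: [3.116, -0.001, 3.094]
contact_force: [0.4, -0.5, -0.4]
gripper_width: 0.0374
finger_force: 20.4
```

>>> send_rows(
  deltas=[
    [0,0,0,0],
    [0,0,0,0],
    [0,0,0,0],
  ],
  fingers=0.47,
)

```text
clock: 22.87
tcp_pos: [0.575, 0.0812, 0.0543]
eef_rot: [3.116, -0.002, 3.094]
contact_force: [-0.3, 0.3, 0.1]
gripper_width: 0.0453
finger_force: 0.0
```

>>> send_rows(
  deltas=[
    [0,0,-20,0],
    [0,0,-60,0],
    [0,0,-90,0],
    [0,-30,-110,0],
    [0,-70,-110,0],
    [5,-110,-110,0],
    [10,-150,-110,0],
    [15,-190,-110,0],
  ],
)

```text
clock: 23.53
tcp_pos: [0.5506, -0.1122, 0.1595]
eef_rot: [3.116, -0.002, 3.095]
contact_force: [1.0, -0.3, 0.1]
gripper_width: 0.045
finger_force: 0.0
```

Run:
```python
from h import *
print("needle",needle(),pose()[2]["clock"],pose()[0]); c=cam("wrist"); cv2.imwrite("pics/w11.png",c["color"]); bs=rack(c); print(bs)
c=cam("scene"); print([b for b in buns(c)]); print(move([.539,-.2955,.10],3.14))
```

```text
needle (15, array([ 6.3, 16. ]), 1.98) 23.5833 [ 0.54930818 -0.11819449  0.15911892]
[(array([ 0.4679, -0.1614]), 0.019), (array([ 0.4756, -0.2306]), 0.019), (array([ 0.4848, -0.2943]), 0.019), (array([ 0.5385, -0.2945]), 0.019)]
[(array([163.9,  22.7]), array([-583.2, -416.6,  382.4]), -0.0648, np.float64(213.7)), (array([198.5,  21.6]), array([-589.4, -272. ,  354.7]), -0.0743, np.float64(196.3)), (array([233.9,  21.7]), array([-607. , -131.7,  330.9]), -0.0912, np.float64(178.9)), (array([421. ,  17.4]), array([-697.2,  748.6,  581.5]), -0.1902, np.float64(316.2)), (array([542.3,  15.1]), array([-1476.2,  1930.1,   381.9]), -0.6558, np.float64(262.1)), (array([58.5, 47.1]), array([  24.5, -606.7,  356.5]), 0.191, np.float64(215.3)), (array([ 73.8, 140.9]), array([ 246.6, -606. ,  113.9]), 0.0458, np.float64(91.6)), (array([ 18. , 159.2]), array([ 305.3, -746.4,  193.3]), 0.0458, np.float64(132.3)), (array([513.3, 171.1]), array([551.2, 442.7, 178. ]), 0.1309, np.float64(108.6)), (array([ 69.9, 173. ]), array([ 370.6, -605.2,  107.1]), 0.0459, np.float64(93.7)), (array([337.8, 189.7]), array([554. ,  15.3, 174.9]), 0.0656, np.float64(119.3)), (array([195.6, 201.4]), array([ 517.9, -300.8,  101.4]), 0.0539, np.float64(63.8)), (array([ 96.6, 238.9]), array([ 577.2, -524.3,  115.4]), 0.029, np.float64(99.5)), (array([351.6, 238.2]), array([668.9,  37.6, 145.4]), 0.044, np.float64(67.5)), (array([254.8, 283.3]), array([ 788.1, -189.4,   99. ]), 0.0867, np.float64(74.1)), (array([ 60.9, 326.7]), array([ 801.1, -550.7,  295.6]), 0.0545, np.float64(134.5))]
(array([   1.9, -184.1,   54.6]), np.float64(-0.04987336919949392))
```

View pics/w11.png

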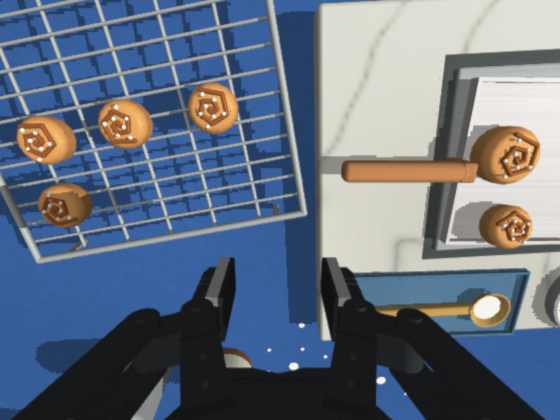

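The tray holds bun L2 at (505,155) and S2 at (505,227), both flat. The rack has four smalls left at (46,140), (125,124), (213,107) and (65,205). The needle reads 1.98, about 99 g. Next I'll check finger clearance to the rack's wires.

```bash
python3 - <<'E'
from h import *
c=cam("wrist"); e=plane(c,[(38,260),(303,214),(270,1),(5,185)],.037)[:,:2]; print(e.round(4))
bs=rack(c)
from shapely import geometry if False else None
E
python3 - <<'E'
from h import *
c=cam("wrist"); e=plane(c,[(38,260),(303,214),(270,1),(5,185)],.037)[:,:2]; print(e.round(4))
bs=rack(c); poly=lambda p:None
lines=[(e[0],e[1]),(e[1],e[2]),(e[0],e[3])]
for i,(b,r) in enumerate(bs):
    o=[]
    for a in np.arange(2.2,3.9,.15):
        cd=np.array([np.sin(a),-np.cos(a)]); t=np.array([np.cos(a),np.sin(a)]); we=1;cl=1
        for s in(-1,1):
            for w in(-.011,.011):
                q=b+s*(.027+.0145)*cd+w*t
                for p0,p1 in lines:
                    d=(p1-p0)/np.linalg.norm(p1-p0); n=np.array([-d[1],d[0]]); sg=np.sign((bs[1][0]-p0)@n); we=min(we,sg*((q-p0)@n))
            for j,(q,rq) in enumerate(bs):
                if j!=i:
                    d=q-b; x=d@cd*s; y=abs(d@t); cl=min(cl,np.hypot(max(r-x,0,x-.0425),max(0,y-.012))-rq)
        o.append((round(a,2),round(we*1e3),round(cl*1e3)))
    print(b,o)
E
```

```text
[[ 0.593  -0.334 ]
 [ 0.5627 -0.0882]
 [ 0.3984 -0.1079]
 [ 0.5211 -0.3395]]
[ 0.4678 -0.1612] [(np.float64(2.2), 31, 30), (np.float64(2.35), 27, 24), (np.float64(2.5), 24, 18), (np.float64(2.65), 21, 13), (np.float64(2.8), 19, 9), (np.float64(2.95), 18, 7), (np.float64(3.1), 18, 7), (np.float64(3.25), 20, 8), (np.float64(3.4), 19, 8), (np.float64(3.55), 18, 7), (np.float64(3.7), 19, 8), (np.float64(3.85), 21, 12)]
[ 0.4762 -0.2305] [(np.float64(2.2), 62, 26), (np.float64(2.35), 64, 21), (np.float64(2.5), 67, 14), (np.float64(2.65), 70, 9), (np.float64(2.8), 70, 4), (np.float64(2.95), 69, 1), (np.float64(3.1), 70, 2), (np.float64(3.25), 70, 3), (np.float64(3.4), 69, 2), (np.float64(3.55), 69, 1), (np.float64(3.7), 70, 3), (np.float64(3.85), 71, 7)]
[ 0.485  -0.2942] [(np.float64(2.2), 17, 1), (np.float64(2.35), 13, 7), (np.float64(2.5), 9, 12), (np.float64(2.65), 7, 9), (np.float64(2.8), 6, 4), (np.float64(2.95), 5, 1), (np.float64(3.1), 5, 2), (np.float64(3.25), 6, 3), (np.float64(3.4), 5, 2), (np.float64(3.55), 5, 1), (np.float64(3.7), 6, 3), (np.float64(3.85), 8, 7)]
[ 0.538  -0.2948] [(np.float64(2.2), 8, 1), (np.float64(2.35), 8, 7), (np.float64(2.5), 5, 12), (np.float64(2.65), 2, 16), (np.float64(2.8), 1, 19), (np.float64(2.95), 0, 22), (np.float64(3.1), 1, 26), (np.float64(3.25), 1, 24), (np.float64(3.4), 0, 20), (np.float64(3.55), 0, 17), (np.float64(3.7), 1, 14), (np.float64(3.85), 3, 9)]  File "<stdin>", line 4
    from shapely import geometry if False else None
                                 ^^
SyntaxError: invalid syntax
```

Run:
```python
from h import *
print(move([.468,-.1622,.10],2.8))
```

```text
(array([ 80.1, -56. ,  58. ]), np.float64(0.2917847461193164))
```

>>> send_rows(
  deltas=[
    [27,-19,0,0.1],
    [54,-38,0,0.2],
    [80,-56,15,0.292],
    [80,-56,40,0.292],
    [80,-56,58,0.292],
    [80,-56,58,0.292],
  ],
  fingers=0.37,
)

```text
clock: 24.23
tcp_pos: [0.4669, -0.1598, 0.0967]
eef_rot: [3.118, -0.014, 2.803]
contact_force: [-1.0, 1.3, 0.1]
gripper_width: 0.0537
finger_force: 0.0
```

Run:
```python
from h import *
c=cam("wrist"); print([b[0] for b in rack(c)]); print(pose()[0],move([.468,-.1622,.043],2.8))
```

```text
[array([ 0.4663, -0.161 ]), array([ 0.4734, -0.2299])]
[ 0.46771785 -0.16002986  0.0987718 ] (array([-1.7, -3.3, 55.7]), np.float64(0.0038749694859170347))
```

>>> send_rows(
  deltas=[
    [-1,-2.5,20,0],
    [-1,-2.5,40,0],
    [-1,-2.5,52,0],
    [-1,-2.5,56,0],
    [-1,-2.5,56,0],
  ],
)

```text
clock: 24.7
tcp_pos: [0.4685, -0.162, 0.0437]
eef_rot: [3.118, -0.011, 2.803]
contact_force: [-0.7, 0.3, 0.4]
gripper_width: 0.0537
finger_force: 0.0
```

>>> send_rows(
  deltas=[
    [0,0,0,0],
    [0,0,0,0],
    [0,0,0,0],
    [0,0,0,0],
  ],
  fingers=1,
)

```text
clock: 25.03
tcp_pos: [0.4693, -0.1627, 0.0453]
eef_rot: [3.118, -0.007, 2.803]
contact_force: [0.6, 2.2, 6.6]
gripper_width: 0.0369
finger_force: 20.6
```

>>> send_rows(
  deltas=[
    [0,0,-20,0],
    [0,0,-60,0],
    [0,0,-90,0],
    [0,0,-90,0],
  ],
)

```text
clock: 25.37
tcp_pos: [0.4708, -0.1659, 0.1405]
eef_rot: [3.118, -0.001, 2.802]
contact_force: [1.5, -0.0, -0.2]
gripper_width: 0.0368
finger_force: 20.4
```

Run:
```python
from h import *
print(pose()[0],move([*spot(42,-1),.13],3.1))
```

```text
[ 0.47079788 -0.16585701  0.14053355] (array([  2.5, 322.4,  18.1]), np.float64(-0.297773702664097))
```

>>> send_rows(
  deltas=[
    [0,40,2,-0.1],
    [0,80,4,-0.2],
    [1,120,6,-0.298],
    [1,160,8,-0.298],
    [1,200,10,-0.298],
    [2,240,12,-0.298],
    [2,280,14,-0.298],
    [2,318,16,-0.298],
  ],
)

```text
clock: 26.03
tcp_pos: [0.5729, 0.1382, 0.1257]
eef_rot: [3.116, -0.001, 3.101]
contact_force: [0.5, -0.7, -0.3]
gripper_width: 0.0371
finger_force: 20.4
```

>>> send_rows(
  deltas=[
    [0,0,0,0],
    [0,0,30,0],
    [0,0,60,0],
    [0,0,67,0],
    [0,0,67,0],
  ],
)

```text
clock: 26.45
tcp_pos: [0.5709, 0.1371, 0.0562]
eef_rot: [3.117, -0.007, 3.1]
contact_force: [-0.4, -0.6, 0.4]
gripper_width: 0.0369
finger_force: 20.4
```

Run:
```python
from h import *
c=cam("wrist"); P=[(b[0],b[1],b[2]) for b in buns(c)]; print(P); print(pose()[0],move([*spot(42,-1),.052],3.1))
```

```text
[(array([101.6, 178.1]), array([520.6,  54.1,  87.6]), 0.0655), (array([422.3, 236.9]), array([552.6, 208. ,  53.4]), 0.0653), (array([277.4, 270.1]), array([567.4, 137.7,  42.7]), 0.0645), (array([169. , 283.3]), array([573.2,  81.1,  44.6]), 0.0649), (array([165.4, 402.9]), array([573.3, 100.4,  15.6]), 0.128)]
[0.57193285 0.13729767 0.0583059 ] (array([-3.9,  2. ,  6.3]), np.float64(4.0583475122701884e-05))
```

>>> send_rows(
  deltas=[
    [-3,2,3,0],
    [-3,2,6,0],
    [-3,2,6.5,0],
    [-3,2,6.5,0],
  ],
)

```text
clock: 26.83
tcp_pos: [0.5759, 0.1397, 0.0526]
eef_rot: [3.116, -0.001, 3.1]
contact_force: [0.2, -0.4, 0.1]
gripper_width: 0.0372
finger_force: 20.4
```

>>> send_rows(
  deltas=[
    [0,0,0,0],
    [0,0,0,0],
    [0,0,0,0],
  ],
  fingers=0.47,
)

```text
clock: 27.08
tcp_pos: [0.5756, 0.1397, 0.0522]
eef_rot: [3.116, -0.002, 3.1]
contact_force: [-0.1, 0.2, 1.1]
gripper_width: 0.0455
finger_force: 0.0
```

>>> send_rows(
  deltas=[
    [0,0,-20,0],
    [0,0,-60,0],
    [0,0,-90,0],
    [0,-30,-110,0],
    [10,-70,-112,0],
    [20,-110,-114,0],
    [30,-150,-116,0],
    [40,-190,-118,0],
  ],
)

```text
clock: 27.75
tcp_pos: [0.5271, -0.0529, 0.1656]
eef_rot: [3.116, -0.001, 3.101]
contact_force: [0.2, -0.4, 0.7]
gripper_width: 0.0451
finger_force: 0.0
```

Run:
```python
from h import *
print("needle",needle(),pose()[2]["clock"],pose()[0]); c=cam("wrist"); cv2.imwrite("pics/w12.png",c["color"]); print(rack(c)); print(move([.476,-.2305,.10],2.5))
```

```text
needle (14, array([11.3, 11.3]), 2.41) 27.8 [ 0.52537861 -0.05862371  0.1658795 ]
[(array([ 0.475 , -0.2298]), 0.019), (array([ 0.5406, -0.2917]), 0.019)]
(array([  42.2, -178.3,   61.6]), np.float64(0.595139967414902))
```

>>> send_rows(
  deltas=[
    [8,-36,0,0.12],
    [16,-72,0,0.24],
    [25,-108,0,0.36],
    [34,-144,0,0.48],
    [42,-178,10,0.595],
    [42,-178,40,0.595],
    [42,-178,61,0.595],
    [42,-178,61,0.595],
  ],
  fingers=0.37,
)

```text
clock: 28.52
tcp_pos: [0.4764, -0.2254, 0.0955]
eef_rot: [3.123, -0.022, 2.504]
contact_force: [-1.2, 0.3, -1.0]
gripper_width: 0.0536
finger_force: 0.0
```

Run:
```python
from h import *
c=cam("wrist"); print([b[0] for b in rack(c)]); print(pose()[0],move([.476,-.2313,.043],2.5))
```

```text
[array([ 0.4744, -0.2319]), array([ 0.5365, -0.2944])]
[ 0.47728427 -0.22531848  0.0979996 ] (array([-3.6, -6.6, 54.8]), np.float64(0.005231651925019065))
```

>>> send_rows(
  deltas=[
    [-3,-6.5,20,0],
    [-3,-6.5,40,0],
    [-3,-6.5,51,0],
    [-3,-6.5,55,0],
    [-3,-6.5,55,0],
  ],
)

```text
clock: 28.98
tcp_pos: [0.4771, -0.2311, 0.0448]
eef_rot: [3.122, -0.016, 2.506]
contact_force: [-0.1, -0.5, 0.1]
gripper_width: 0.0536
finger_force: 0.0
```

>>> send_rows(
  deltas=[
    [0,0,0,0],
    [0,0,0,0],
    [0,0,0,0],
    [0,0,0,0],
  ],
  fingers=1,
)

```text
clock: 29.32
tcp_pos: [0.4778, -0.2317, 0.0462]
eef_rot: [3.121, -0.014, 2.506]
contact_force: [0.4, 1.4, 6.7]
gripper_width: 0.0372
finger_force: 20.6
```

>>> send_rows(
  deltas=[
    [0,0,-20,0],
    [0,0,-60,0],
    [0,0,-90,0],
    [0,0,-90,0],
  ],
)

```text
clock: 29.65
tcp_pos: [0.4793, -0.235, 0.1417]
eef_rot: [3.12, -0.007, 2.505]
contact_force: [0.3, -0.3, 0.2]
gripper_width: 0.0372
finger_force: 20.4
```

Run:
```python
from h import *
print(pose()[0],move([*spot(-42,2),.13],3.1))
```

```text
[ 0.47925856 -0.23504749  0.14167158] (array([215.8, 313.5,  19.8]), np.float64(-0.594593904630587))
```

>>> send_rows(
  deltas=[
    [22,31,2,-0.1],
    [44,63,4,-0.2],
    [65,95,6,-0.3],
    [87,126,8,-0.4],
    [108,157,10,-0.5],
    [130,189,12,-0.595],
    [151,220,14,-0.595],
    [173,252,16,-0.595],
  ],
)

```text
clock: 30.32
tcp_pos: [0.4875, 0.0737, 0.1269]
eef_rot: [3.116, -0.001, 3.101]
contact_force: [0.6, -0.2, 0.7]
gripper_width: 0.037
finger_force: 20.4
```

Run:
```python
from h import *
print(pose()[0],move([*spot(-42,2),.06],3.1))
```

```text
[0.48751132 0.0737301  0.12693327] (array([-1.7, 70.3, 68.7]), np.float64(0.0007279398515063207))
```

>>> send_rows(
  deltas=[
    [-1,35,0,0],
    [-1,69,0,0],
    [-1,69,25,0],
    [-1,69,50,0],
    [-1,69,66,0],
    [-1,69,66,0],
    [-1,69,66,0],
  ],
)

```text
clock: 30.9
tcp_pos: [0.491, 0.1425, 0.0621]
eef_rot: [3.117, -0.003, 3.1]
contact_force: [-0.0, 0.1, 0.4]
gripper_width: 0.0368
finger_force: 20.4
```

Run:
```python
from h import *
print(pose()[0],move([*spot(-42,2),.052],3.1))
c=cam("wrist"); cv2.imwrite("pics/w13.png",c["color"])
```

```text
[0.4910356  0.14246797 0.06211009] (array([-1. ,  3. , 10.2]), np.float64(0.0004057499927290209))
```

View pics/w13.png

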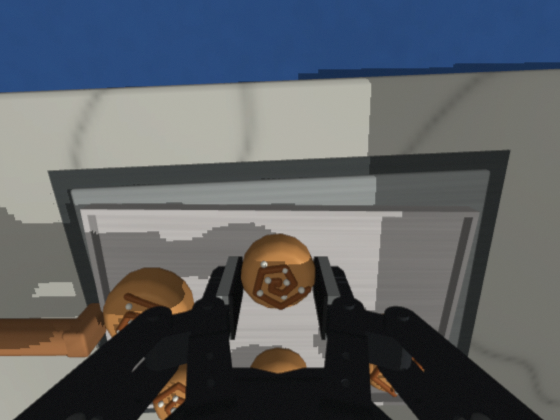

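The bun is inside the pan with space around it: back wall at v≈210, bun at (278,270). That was picture 14, so I'll use numbers only from here.

>>> send_rows(
  deltas=[
    [-1,2,5,0],
    [-1,2,9,0],
    [-1,2,10.5,0],
    [-1,2,10.5,0],
  ],
)

```text
clock: 31.28
tcp_pos: [0.4926, 0.1447, 0.0517]
eef_rot: [3.116, -0.002, 3.1]
contact_force: [0.1, -0.4, 0.2]
gripper_width: 0.0371
finger_force: 20.4
```

>>> send_rows(
  deltas=[
    [0,0,0,0],
    [0,0,0,0],
    [0,0,0,0],
  ],
  fingers=0.47,
)

```text
clock: 31.53
tcp_pos: [0.4925, 0.1447, 0.0518]
eef_rot: [3.116, -0.002, 3.1]
contact_force: [-0.5, -0.7, -0.1]
gripper_width: 0.0454
finger_force: 0.0
```

>>> send_rows(
  deltas=[
    [0,0,-20,0],
    [0,0,-60,0],
    [0,0,-100,0],
    [0,-30,-122,0],
    [-2,-70,-122,0],
    [-4,-110,-124,0],
    [-6,-150,-126,0],
    [-8,-190,-128,0],
  ],
)

```text
clock: 32.2
tcp_pos: [0.4925, -0.0503, 0.1752]
eef_rot: [3.116, -0.001, 3.101]
contact_force: [1.1, 0.2, -0.5]
gripper_width: 0.0454
finger_force: 0.0
```

>>> send_rows(
  deltas=[
    [0,-40,-20,0.1],
    [0,-80,-40,0.2],
    [0,-120,-60,0.3],
    [0,-160,-60,0.4],
    [0,-180,-60,0.5],
    [0,-180,-60,0.6],
    [0,-180,-60,0.6],
    [0,-180,-60,0.6],
  ],
)

```text
clock: 32.87
tcp_pos: [0.4853, -0.23, 0.2301]
eef_rot: [3.122, -0.016, 2.503]
contact_force: [0.2, -0.8, 0.9]
gripper_width: 0.0453
finger_force: 0.0
```

Run:
```python
from h import *
print("needle",needle(),pose()[2]["clock"],pose()[0]); c=cam("wrist"); print(rack(c)); print(move([.485,-.295,.10],2.45))
```

```text
needle (12, array([14.5,  4.1]), 2.89) 32.9167 [ 0.48535718 -0.22947287  0.23019532]
[(array([ 0.4842, -0.296 ]), 0.019), (array([ 0.5381, -0.2961]), 0.019)]
(array([-40.9, -55.7, 128.5]), np.float64(0.05443143957788399))
```

>>> send_rows(
  deltas=[
    [-20,-28,20,0.054],
    [-41,-55,50,0.054],
    [-41,-55,80,0.054],
    [-41,-55,110,0.054],
    [-41,-55,128,0.054],
    [-41,-55,128,0.054],
  ],
  fingers=0.37,
)

```text
clock: 33.47
tcp_pos: [0.4836, -0.2932, 0.0961]
eef_rot: [3.124, -0.024, 2.45]
contact_force: [-0.2, 0.7, -0.7]
gripper_width: 0.0538
finger_force: 0.0
```

Run:
```python
from h import *
c=cam("wrist"); print([b[0] for b in rack(c)]); print(pose()[0],move([.485,-.2955,.0435],2.45)); print(needle())
```

```text
[array([ 0.4838, -0.2961])]
[ 0.48445453 -0.29378091  0.09888719] (array([-2.7, -2. , 55.3]), np.float64(-0.0005207628268064646))
(12, array([14.5,  4.1]), 2.89)
```

>>> send_rows(
  deltas=[
    [-2,-2,20,0],
    [-2,-2,40,0],
    [-2,-2,51,0],
    [-2,-2,55,0],
    [-2,-2,55,0],
  ],
)

```text
clock: 33.98
tcp_pos: [0.4856, -0.2964, 0.0458]
eef_rot: [3.123, -0.017, 2.447]
contact_force: [-0.5, -0.4, 0.6]
gripper_width: 0.0536
finger_force: 0.0
```

>>> send_rows(
  deltas=[
    [0,0,0,0],
    [0,0,0,0],
    [0,0,0,0],
    [0,0,0,0],
  ],
  fingers=1,
)

```text
clock: 34.32
tcp_pos: [0.4862, -0.297, 0.0471]
eef_rot: [3.122, -0.015, 2.447]
contact_force: [-0.7, 0.7, 5.6]
gripper_width: 0.037
finger_force: 20.5
```

>>> send_rows(
  deltas=[
    [0,0,-20,0],
    [0,0,-60,0],
    [0,0,-90,0],
    [0,0,-90,0],
  ],
)

```text
clock: 34.65
tcp_pos: [0.4876, -0.3004, 0.1429]
eef_rot: [3.122, -0.008, 2.446]
contact_force: [0.7, -0.6, 0.6]
gripper_width: 0.0369
finger_force: 20.3
```

Run:
```python
from h import *
print(pose()[0],move([*spot(-42,60),.13],3.1))
```

```text
[ 0.48758107 -0.30042571  0.14285854] (array([317.5, 391.1,  23.1]), np.float64(-0.6536109413146192))
```

>>> send_rows(
  deltas=[
    [24,30,1,-0.1],
    [49,61,3,-0.2],
    [74,91,5,-0.3],
    [99,122,7,-0.4],
    [124,153,9,-0.5],
    [149,184,10,-0.6],
    [174,215,11,-0.654],
    [199,245,12,-0.654],
  ],
)

```text
clock: 35.32
tcp_pos: [0.4895, 0.0187, 0.1321]
eef_rot: [3.116, -0.001, 3.104]
contact_force: [-0.1, 0.2, -0.4]
gripper_width: 0.037
finger_force: 20.3
```

Run:
```python
from h import *
print(pose()[0],move([*spot(-42,60),.065],3.1))
```

```text
[0.4894772  0.01871991 0.13213601] (array([  2. , 183.2,  71.8]), np.float64(0.003868770082159134))
```

>>> send_rows(
  deltas=[
    [0,38,0,0],
    [1,76,0,0],
    [1,114,0,0],
    [2,150,0,0],
    [2,180,0,0],
    [2,180,20,0],
    [2,180,40,0],
    [2,180,40,0],
  ],
)

```text
clock: 35.98
tcp_pos: [0.4934, 0.1979, 0.0928]
eef_rot: [3.118, -0.006, 3.102]
contact_force: [-0.5, -1.1, -0.5]
gripper_width: 0.0372
finger_force: 20.3
```

Run:
```python
from h import *
print(pose()[0],move([*spot(-42,60),.053],3.1))
c=cam("wrist"); print([(b[0],b[1],b[2]) for b in buns(c)])
```

```text
[0.4934219 0.1979298 0.0928199] (array([-1. ,  4.8, 39.9]), np.float64(0.0017459444607910157))
[(array([192.8, 241.2]), array([490.5, 146.2,  41.8]), 0.0601), (array([284.1, 291.2]), array([508.2, 200.4,  76.3]), 0.0992), (array([ 67.3, 284.6]), array([516.5,  56.2,  92.1]), 0.0645)]
```

>>> send_rows(
  deltas=[
    [-1,6,15,0],
    [-1,6,30,0],
    [-1,6,37,0],
    [-1,6,39,0],
    [-1,6,39,0],
  ],
)

```text
clock: 36.45
tcp_pos: [0.4964, 0.2044, 0.0578]
eef_rot: [3.116, -0.002, 3.1]
contact_force: [-0.3, -0.6, 0.0]
gripper_width: 0.0364
finger_force: 20.3
```

Run:
```python
from h import *
print(pose()[0],move([.4945,.205,.0525],3.1))
```

```text
[0.49637338 0.20437323 0.05779565] (array([1.9, 0.4, 5.3]), np.float64(-0.00022745271154311908))
```

>>> send_rows(
  deltas=[
    [1,0.5,3,0],
    [1,0.5,4.5,0],
    [1,0.5,4.5,0],
  ],
)

```text
clock: 36.7
tcp_pos: [0.4954, 0.2054, 0.0531]
eef_rot: [3.116, -0.002, 3.1]
contact_force: [0.8, -0.6, -0.5]
gripper_width: 0.037
finger_force: 20.4
```

>>> send_rows(
  deltas=[
    [0,0,0,0],
    [0,0,0,0],
    [0,0,0,0],
  ],
  fingers=0.5,
)

```text
clock: 36.95
tcp_pos: [0.4953, 0.2054, 0.0529]
eef_rot: [3.116, -0.002, 3.1]
contact_force: [0.4, 0.5, -1.1]
gripper_width: 0.0428
finger_force: 0.0
```

>>> send_rows(
  deltas=[
    [0,0,-20,0],
    [0,0,-60,0],
    [0,0,-100,0],
    [0,-30,-130,0],
    [0,-70,-140,0],
    [0,-110,-150,0],
    [0,-150,-160,0],
    [0,-170,-170,0],
  ],
)

```text
clock: 37.62
tcp_pos: [0.4879, 0.0281, 0.2191]
eef_rot: [3.117, -0.002, 3.099]
contact_force: [0.2, 0.6, 0.1]
gripper_width: 0.0426
finger_force: 0.0
```

>>> send_rows(
  deltas=[
    [0,0,0,0],
    [0,0,0,0],
    [0,0,0,0],
  ],
)

```text
clock: 37.87
tcp_pos: [0.4884, 0.0315, 0.2181]
eef_rot: [3.116, -0.002, 3.1]
contact_force: [-0.4, -0.2, -0.3]
gripper_width: 0.043
finger_force: 0.0
```

Run:
```python
from h import *
print("needle",needle(),pose()[2]["clock"],pose()[0]); c=cam("wrist"); print([(b[0],b[1],b[2]) for b in buns(c)])
hs=cv2.cvtColor(c["color"],cv2.COLOR_BGR2HSV); B,G,Rr=[c["color"][...,i].astype(int) for i in range(3)]
m=(Rr>130)&(Rr-G>80)&(Rr-B>80)&(hs[...,0]<6)|((Rr>130)&(Rr-G>80)&(hs[...,0]>174))
for a,ce,l in blobs(c,m,20):
    v,u=np.nonzero(l); p=plane(c,np.c_[u,v],.042); print("red",a,ce,p[0],p[-1])
s=cam("scene"); h=cv2.cvtColor(s["color"],cv2.COLOR_BGR2HSV)[205:250,395:445]; g=(h[...,0]>40)&(h[...,0]<85)&(h[...,1]>100); v,u=np.nonzero(g)
p=plane(s,np.c_[u+395,v+205],.042)[:,:2]-[.6705,.1962]; an=(np.pi-np.arctan2(p[:,1],p[:,0])-.015)%(2*np.pi); print("green",an.min(),an.max(),np.hypot(*p.T).mean())
```

```text
needle (13, array([13.1, -2.6]), 3.32) 37.9167 [0.4883212  0.03188046 0.21785129]
[(array([382. , 186.4]), array([490.9, 143.7,  41.1]), 0.0596), (array([439.2, 186.5]), array([494.5, 202.9,  43.6]), 0.0597), (array([310.1, 211.4]), array([513.4,  68.8,  48.2]), 0.0641), (array([234.6, 223.9]), array([522.4, -12.6, 103.4]), 0.0642), (array([437.5, 239.2]), array([552.4, 206.8,  55.2]), 0.064), (array([372.2, 257. ]), array([572.4, 138.6,  44.3]), 0.0597), (array([317.2, 260.6]), array([489.8,  55.4,  20.8]), 0.2117), (array([278.1, 328.6]), array([689.6,  29. , 129.3]), 0.0438)]
green 3.002281739681727 3.616962817419571 0.02552697192062195
```

The needle reads 3.32, and the green band measured in the same frame runs 3.00–3.62, so the weight is in the band. I'll turn to yaw 1.53 and look at the shelf.

```bash
python3 -c "
from h import *
print(move([.52,.19,.30],1.53))"
```

```text
(array([-25.2, 161. , -78.3]), np.float64(-1.5698155623163856))
```

>>> send_rows(
  deltas=[
    [-4,5,-10,-0.12],
    [-8,10,-20,-0.24],
    [-12,15,-30,-0.36],
    [-16,20,-40,-0.48],
    [-20,25,-50,-0.6],
    [-25,30,-60,-0.72],
    [-25,30,-70,-0.84],
    [-25,30,-78,-0.96],
  ],
)

```text
clock: 38.68
tcp_pos: [0.5149, 0.0594, 0.2971]
eef_rot: [3.125, 0.019, -2.215]
contact_force: [-0.6, 0.2, 0.8]
gripper_width: 0.0429
finger_force: 0.0
```

>>> send_rows(
  deltas=[
    [0,0,0,-0.12],
    [0,0,0,-0.24],
    [0,0,0,-0.36],
    [0,0,0,-0.48],
    [0,0,0,-0.61],
    [0,0,0,-0.61],
    [0,0,0,-0.61],
  ],
  fingers=0.5,
)

```text
clock: 39.27
tcp_pos: [0.5146, 0.0589, 0.2966]
eef_rot: [3.139, 0.025, -1.615]
contact_force: [-0.1, -0.1, -0.2]
gripper_width: 0.0425
finger_force: 0.0
```

Run:
```python
from h import *
np.set_printoptions(precision=4,suppress=True)
p,M,s=pose(); print(p,s["eef_rot"],s["qpos"].round(2))
c=cam("wrist"); P=cloud(c); print(c["position"]); np.savez("w14.npz",**{k:c[k] for k in("color","range_z","mtx","position","R")})
z=P[...,2]; m=(z>.108)&(z<.126)&(P[...,1]>.2); print(m.sum()); 
if m.sum():
    q=P[m]; print(q.min(0),q.max(0))
    for x in np.arange(.38,.66,.03):
        k=q[np.abs(q[:,0]-x)<.004]; print(x.round(3),len(k),np.percentile(k[:,1],[0,2,50]) if len(k) else None)
H,S,V=cv2.split(cv2.cvtColor(c["color"],cv2.COLOR_BGR2HSV)); hm=(H<25)&(S>110)&(V>60)
for a,ce,l in blobs(c,hm,300):
    v,u=np.nonzero(l); w=plane(c,np.c_[u,v],.063)[:,:2]; print(a,ce,np.median(P[l],0),cv2.minAreaRect((w*1e3).astype(np.float32)))
s=cam("scene"); Q=cloud(s); m=(Q[...,2]>.112)&(Q[...,2]<.124)&(Q[...,1]>.25)&(Q[...,0]>.3)&(Q[...,0]<.8)&(Q[...,1]<.7); q=Q[m]; print("scene",m.sum(),q.min(0),q.max(0)); r=cv2.minAreaRect((q[:,:2]*1e3).astype(np.float32)); print(r,cv2.boxPoints(r))
```

```text
[0.5146 0.0589 0.2966] [ 3.1387  0.0254 -1.6151] [ 0.1   0.04  0.23  1.76  0.03 -1.43]
[ 0.5121 -0.0288  0.4262]
1746
[0.456  0.2943 0.1092] [0.6578 0.3256 0.1216]
0.38 0 None
0.41 0 None
0.44 0 None
0.47 102 [0.2953 0.2958 0.3029]
0.5 104 [0.2949 0.2953 0.3033]
0.53 123 [0.2951 0.2956 0.3067]
0.56 91 [0.2946 0.2953 0.2995]
0.59 82 [0.2943 0.2951 0.2976]
0.62 0 None
0.65 0 None
1173 [268.8 107.7] [ 0.5225 -0.0158  0.0626] ((522.20654296875, -12.00189208984375), (99.98139953613281, 14.332844734191895), 86.4643325805664)
974 [153.4 153.5] [0.6715 0.0344 0.0419] ((658.2451782226562, 34.36200714111328), (134.34950256347656, 34.90552520751953), 82.2225570678711)
918 [278.  175.8] [0.5156 0.0654 0.0602] ((515.6589965820312, 65.17864990234375), (44.20411682128906, 41.998722076416016), 87.4224853515625)
597 [230.2 186.9] [0.5765 0.0772 0.0595] ((575.4597778320312, 77.61671447753906), (37.90333557128906, 33.72407913208008), 83.42440032958984)
520 [237.4 226.8] [0.5727 0.1337 0.0557] ((572.43994140625, 131.782470703125), (37.52744674682617, 34.1494026184082), 85.603515625)
517 [297.2 227.8] [0.4936 0.1389 0.0557] ((493.3596496582031, 137.38563537597656), (38.78120422363281, 32.96590042114258), 89.57546997070312)
486 [296.1 266.2] [0.4963 0.1981 0.0554] ((496.4743957519531, 194.847900390625), (39.74026870727539, 33.32448196411133), 87.85475158691406)
743 [254.8 271.6] [0.5543 0.2016 0.0597] ((554.5010986328125, 201.17239379882812), (48.32289505004883, 43.34737014770508), 87.40506744384766)
scene 5302 [0.3933 0.2942 0.112 ] [0.6605 0.5492 0.124 ]
((527.2587890625, 421.64544677734375), (267.20361328125, 254.86260986328125), 0.2643904685974121) [[393.0704 548.4589]
 [394.2464 293.599 ]
 [661.4472 294.832 ]
 [660.2712 549.6919]]
```

The shelf plate's near edge is at y ≈ 0.2955 and its centre at x ≈ 0.527. The grip point on the handle is about (0.5205, −0.041), and the slide is 277 mm. I'll go to the handle now.

```bash
python3 -c "
from h import *
print(move([.5205,-.041,.10],-1.62))"
```

```text
(array([104.2, -10.9, 194.2]), np.float64(0.003948050235911715))
```

>>> send_rows(
  deltas=[
    [35,-3,20,0],
    [70,-7,40,0],
    [104,-11,70,0],
    [104,-11,110,0],
    [104,-11,150,0],
    [104,-11,185,0],
    [104,-11,194,0],
    [104,-11,194,0],
  ],
)

```text
clock: 40.03
tcp_pos: [0.5195, -0.041, 0.098]
eef_rot: [3.135, 0.026, -1.615]
contact_force: [0.2, -0.5, -0.0]
gripper_width: 0.0427
finger_force: 0.0
```

Run:
```python
from h import *
c=cam("wrist"); P=cloud(c); H,S,V=cv2.split(cv2.cvtColor(c["color"],cv2.COLOR_BGR2HSV)); hm=(H<25)&(S>110)&(V>60)
for a,ce,l in blobs(c,hm,500):
    v,u=np.nonzero(l); w=plane(c,np.c_[u,v],.063)[:,:2]; print(a,ce,np.median(P[l],0).round(4))
    if abs(np.median(P[l],0)[0]-.522)<.012 and np.median(P[l],0)[1]<.03:
        for y in np.arange(-.06,.04,.015):
            k=w[np.abs(w[:,1]-y)<.003]; print("  ",y.round(3),len(k) and (k[:,0].min().round(4),k[:,0].max().round(4)))
print(pose()[0],move([.5205,-.041,.05],-1.62))
```

```text
4786 [281.6 301.9] [0.5207 0.0032 0.0621]
   -0.06 (np.float64(0.5125), np.float64(0.5268))
   -0.045 (np.float64(0.5135), np.float64(0.5277))
   -0.03 (np.float64(0.514), np.float64(0.5286))
   -0.015 (np.float64(0.5151), np.float64(0.5294))
   0.0 (np.float64(0.5156), np.float64(0.5309))
   0.015 (np.float64(0.5167), np.float64(0.5311))
   0.03 (np.float64(0.5014), np.float64(0.532))
1877 [ 77.5 296.5] [0.6688 0.0024 0.0417]
[ 0.52086576 -0.04100972  0.10072965] (array([ 1.3,  0.2, 50.7]), np.float64(0.006022485646576259))
```

>>> send_rows(
  deltas=[
    [1,0,20,0.01],
    [1,0,40,0.01],
    [1,0,50,0.01],
    [1,0,50,0.01],
  ],
)

```text
clock: 40.42
tcp_pos: [0.5211, -0.0407, 0.0506]
eef_rot: [3.139, 0.025, -1.623]
contact_force: [-0.0, -0.4, -0.0]
gripper_width: 0.0429
finger_force: 0.0
```

>>> send_rows(
  deltas=[
    [0,0,0,0],
    [0,0,0,0],
    [0,0,0,0],
    [0,0,0,0],
  ],
  fingers=1,
  grip_force=30,
)

```text
clock: 40.75
tcp_pos: [0.5217, -0.041, 0.0517]
eef_rot: [3.141, 0.025, -1.623]
contact_force: [-0.0, 0.8, 0.1]
gripper_width: 0.0156
finger_force: 34.7
```

Run:
```python
from h import *
p,M,s=pose(); print(p,s["contact_force"],s["gripper_width"],s["eef_rot"],needle())
for d in (70,140,210,277): print(d,move(p+[0,d/1e3,-.0015]))
```

```text
[ 0.52172181 -0.04100666  0.05166527] [-0.02446865  0.78639317  0.11144541] 0.015634783288711068 [ 3.1410422   0.02529478 -1.62280356] (14, array([  4.8, -13.2]), 4.28)
70 (array([-69.8,   3.5,   3. ]), None)
140 (array([-139.7,    7.2,    4.8]), None)
210 (array([-209.6,   10.8,    6.6]), None)
277 (array([-276.5,   14.3,    8.3]), None)
```

>>> send_rows(
  deltas=[
    [-10,0.5,0.5,0],
    [-25,1.3,0.9,0],
    [-42,2.1,1.4,0],
    [-60,3,1.8,0],
    [-78,4,2.3,0],
    [-96,5,2.8,0],
    [-114,5.9,3.2,0],
    [-132,6.8,3.7,0],
  ],
)

```text
clock: 41.47
tcp_pos: [0.5213, 0.0921, 0.0508]
eef_rot: [3.14, 0.025, -1.623]
contact_force: [0.1, -3.8, 3.8]
gripper_width: 0.0154
finger_force: 35.2
```

Run:
```python
from h import *
p,M,s=pose(); print(p,s["contact_force"],s["wrist_torque"],s["gripper_width"],needle())
print(move([.5217,.236,.051]))
```

```text
[0.52131171 0.09205919 0.05078753] [ 0.12505329 -3.76528561  3.77966495] [-0.735396   -0.04657619 -0.07474571] 0.01540678710030939 (12, array([ -6.2, -15.6]), 4.99)
(array([-141.1,    6.9,    3.5]), None)
```

>>> send_rows(
  deltas=[
    [-18,0.9,0.4,0],
    [-36,1.8,0.9,0],
    [-54,2.7,1.3,0],
    [-72,3.6,1.8,0],
    [-90,4.5,2.2,0],
    [-108,5.4,2.7,0],
    [-126,6.3,3.1,0],
    [-139,6.9,3.5,0],
  ],
)

```text
clock: 42.18
tcp_pos: [0.5211, 0.2317, 0.0499]
eef_rot: [3.139, 0.025, -1.623]
contact_force: [0.3, -1.4, -0.6]
gripper_width: 0.015
finger_force: 34.5
```

Run:
```python
from h import *
p,M,s=pose(); print(p,s["contact_force"],s["wrist_torque"],s["gripper_width"],needle())
c=cam("wrist"); P=cloud(c); H,S,V=cv2.split(cv2.cvtColor(c["color"],cv2.COLOR_BGR2HSV)); hm=(H<25)&(S>110)&(V>60)
print([(ce,np.median(P[l],0).round(3)) for a,ce,l in blobs(c,hm,150)])
Z=P[...,2]; 
s=cam("scene"); Q=cloud(s); hs=cv2.cvtColor(s["color"],cv2.COLOR_BGR2HSV); hm=(hs[...,0]<22)&(hs[...,1]>110)&(hs[...,2]>80)
print([(a,ce,np.median(Q[l],0).round(3)) for a,ce,l in blobs(s,hm,25) if ce[1]>110 and ce[0]>330])
```

```text
[0.52110596 0.23168474 0.04991024] [ 0.311803   -1.36755996 -0.60205756] [-0.24619523 -0.12585853 -0.04228382] 0.015040243824764137 (15, array([-19. ,  -5.9]), 5.93)
[(array([277.8, 304. ]), array([0.523, 0.239, 0.06 ]))]
[(np.int32(334), array([513.7, 171.1]), array([0.617, 0.401, 0.126])), (np.int32(257), array([442.4, 177.4]), array([0.531, 0.305, 0.052])), (np.int32(44), array([407.8, 178.4]), array([0.524, 0.214, 0.056])), (np.int32(299), array([349.8, 238.6]), array([0.674, 0.036, 0.04 ]))]
```

The tray is off the scale: the needle is below zero, the handle top is at 0.060, and the grip force is low. I'll release and retreat straight up and back.

>>> send_rows(
  deltas=[
    [0,0,0,0],
    [0,0,0,0],
    [0,0,0,0],
  ],
  fingers=0.65,
)

```text
clock: 42.58
tcp_pos: [0.5215, 0.2298, 0.0502]
eef_rot: [3.139, 0.025, -1.624]
contact_force: [-0.1, -0.2, 1.3]
gripper_width: 0.0298
finger_force: 0.0
```

>>> send_rows(
  deltas=[
    [0,0,-15,0],
    [0,0,-40,0],
    [0,0,-80,0],
    [20,0,-120,0],
    [50,0,-150,0],
    [90,0,-170,0],
    [130,0,-190,0],
    [150,0,-200,0],
  ],
)

```text
clock: 43.25
tcp_pos: [0.5135, 0.073, 0.2485]
eef_rot: [3.141, 0.025, -1.624]
contact_force: [1.2, 0.1, -0.2]
gripper_width: 0.0296
finger_force: 0.0
```

>>> send_rows(
  deltas=[
    [0,0,0,0],
    [0,0,0,0],
    [0,0,0,0],
    [0,0,0,0],
  ],
)

```text
clock: 43.58
tcp_pos: [0.5136, 0.0762, 0.2454]
eef_rot: [3.138, 0.025, -1.622]
contact_force: [0.5, 0.1, -0.3]
gripper_width: 0.0302
finger_force: 0.0
```

Run:
```python
from h import *
np.set_printoptions(precision=4,suppress=True)
print(pose()[0],pose()[2]["contact_force"],needle())
c=cam("wrist"); P=cloud(c); cv2.imwrite("pics/w15.png",c["color"]); H,S,V=cv2.split(cv2.cvtColor(c["color"],cv2.COLOR_BGR2HSV)); hm=(H<25)&(S>110)&(V>60)
for a,ce,l in blobs(c,hm,60):
    v,u=np.nonzero(l); w=plane(c,np.c_[u,v],.058)[:,:2]; print(a,ce,np.median(P[l],0),w.min(0),w.max(0))
s=cam("scene"); Q=cloud(s); m=(Q[...,2]>.112)&(Q[...,2]<.124)&(Q[...,1]>.25)&(Q[...,0]>.3)&(Q[...,0]<.8)&(Q[...,1]<.7); q=Q[m]; print(cv2.minAreaRect((q[:,:2]*1e3).astype(np.float32)))
hs=cv2.cvtColor(s["color"],cv2.COLOR_BGR2HSV); hm=(hs[...,0]<22)&(hs[...,1]>110)&(hs[...,2]>80)
for a,ce,l in blobs(s,hm,20):
    if ce[1]>110 and ce[0]>150 and ce[1]<300: print(a,ce,np.median(Q[l],0))
```

```text
[0.5136 0.0762 0.2454] [ 0.4535  0.1378 -0.3468] (15, array([-19. ,  -5.9]), 5.93)
1399 [131.2 146.2] [0.6711 0.0331 0.0419] [ 0.6474 -0.033 ] [0.6841 0.1033]
1450 [281.7 334.7] [0.5217 0.3017 0.0586] [0.4954 0.2026] [0.5373 0.3526]
211 [246.  361.8] [0.5717 0.339  0.0501] [0.558  0.3188] [0.5845 0.3431]
((527.0156860351562, 421.63360595703125), (266.40948486328125, 254.44947814941406), 0.38181188702583313)
323 [514.2 171.6] [0.6174 0.4021 0.1261]
432 [432.2 177.6] [0.5292 0.2786 0.0555]
189 [196.2 210.3] [ 0.5498 -0.2971  0.0479]
302 [349.9 238.6] [0.6743 0.0354 0.0403]
763 [254.5 281.6] [ 0.7796 -0.1872  0.0824]
```

```bash
python3 -c "
from workcell import ctrl
print(ctrl.sign_off())"
```

```text
the job is handed in; nothing more can be done
None
```

The job is handed in: the spoon is in the blue dish, two large and four small buns brought the needle to about 3.3 rad (about 165 g, mid-green), and the tray was slid without lifting until its origin was about 118 mm in under the shelf (105–145 mm counts), with one small bun left on the rack.

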